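Hook the template caddy out from under the shelf and stand the template up

TASK

Use the hooked rod to catch the ring on the caddy that is pushed back under the riser shelf, and pull the whole caddy out until it is clear of the shelf. Lay the rod down on the bench, unhooked, draw the template straight up out of the caddy, and stand it upright in the groove of the slotted block, fully down. Do not knock over or shove the jar or the screwdriver.

Things in the scene. Friction and masses are not known exactly. Their poses are not given: they have to be found in the camera images.
- shelf: Fixed plywood riser: board 260 mm deep (x), 320 wide (y), underside 120 and top 138 mm above the bench; closed back (inner face x = 242), gable at y = 140 to 158, one 30 mm post at x = 210 to 240, y = -128 to -158. Stock on its rear half, up to 230 mm high. Origin: on the bench below the middle of the board's front edge; x points in under it, so things are pulled out along -x.
- caddy: Loose wooden block 100 (x) x 74 (y) x 52 mm high, 0.3 to 0.55 kg, with one slot along x, 13 mm wide, floor 12 mm up, a 22 mm high stop at each end, holding the template upright. Starts under the shelf, roughly square to it. Origin: centre of the underside. Its front, the -x face, looks to the shelf's opening and carries the ring.
- eye (a point): Centre of the steel ring on the caddy's front: 78 mm ahead (-x) of the caddy's origin, 34 mm above the bench. The ring stands upright in the caddy's x-z plane, its hole runs along the caddy's y; hole 26 mm across, wire 6 mm, outside 38 mm; a shank joins it to the front face. Axes as the caddy's.
- rod: Loose hooked rod, 0.13 kg, lying level. Wooden handle 90 (x) x 24 x 26 mm high; origin below the handle's centre on its underside, +x runs to the hook. Steel shaft 10 mm thick, axis 13 mm up; wooden collar 24 wide, 26 high at x = 130 to 160. L hook, 9 mm bar, level, from (190, 0, 13) to its tip (183, 38, 13). Starts beside the caddy, handle under the shelf, collar and hook sticking out in front.
- hook_tip (a point): Centre of the hook's round end, on the rod at (183, 38, 13) mm.
- rod_mid (a point): A point on the shaft's axis, on the rod at (70, 0, 13) mm.
- template: Dark wooden plate, 80 mm long (x), 10 mm thick (y), 90 mm high (z), 0.07 kg, with a 36 x 24 mm window, its sill 40 mm up. Origin: centre of its lower edge. It stands in the caddy's slot, which hides its lowest 40 mm; its top edge is free.
- stand: Fixed wooden block 120 mm long (x), 61 mm wide, 50 mm high, with one groove along x, open at both ends, 17 mm wide, its floor 10 mm above the bench. Origin: centre of the underside. The template fits either way round.
- jar: Loose amber jar with a steel lid, 68 mm across, 85 mm high, a bystander. Origin: centre of the underside.
- driver: Loose screwdriver lying on the bench, a bystander, handle to its -x.
- hook_bend (a point): Where the shaft bends into the hook, on the rod at (190, 0, 13) mm.
There are look-alikes about, which are no part of the job. What is shaped like the stand but blue, green or purple is not meant.

How it is judged:
By the outcome, as a careful person would: the job done as asked, in the order asked, and still so for the second after the job is handed in, with the robot touching nothing.
It also fails if it takes over 72 s, if anything falls off the work surface, if the arm or the gripper's body presses on something with over 40 N, if the wrist force passes 120 N, or if a joint passes its speed limit or range.

ROBOT

A 6-joint arm with a two-finger parallel gripper is mounted at the origin on the work surface. World frame = base frame: x ahead of the robot, y to its left, z up, the work surface at z = 0. Lengths are in m, angles in rad, forces in N, time in s.
With the tool pointing down it reaches from about 0.35 to 0.775 m from the base axis. Payload 7.3 kg.
Tool frame: the origin (TCP) lies on the centre line of the jaws, within the pads' length; the fingertips stand robot.nose_length ahead of it and the grasp point (between the pads) is the TCP (robot.nose_length is the distance from the TCP to the fingertips, in m); z points along the fingers, y is the direction in which the jaws open and shut (so a half turn about z gives the same grasp; the last joint's range is limited). The gripper opens to 92 mm and grips with 3 to 60 N. Pads are 19 mm wide; open, the fingers measure 130 mm over their backs; the gripper's body (75 mm by 190 mm) begins 47 mm behind the grasp point.
Start: joints at [-1.414, 0.342, 1.524, -0, 1.275, -0.146], TCP at [0.157, -0.501, 0.246] pointing down, gripper open.
Joint ranges: [-2.53, 2.53], [-0.77, 2.02], [0.04, 2.7], [-1, 4.14], [0.28, 2.66], [-3.11, 3.11]. Speed limits (rad/s): [2.57, 2.57, 3.14, 3.14, 3.14, 3.14].

INTERFACE

Orientations are given as [roll, pitch, yaw] about the fixed x, y, z axes, in that order (R = Rz(yaw) Ry(pitch) Rx(roll)).
In Python, from cell import robot, read_camera gives the robot as it stands.
- The arm moves only by the shell command python3 -m crank 'ROWS' [FORCE]. ROWS is JSON, a list of rows, each a list of 7 numbers: the shift along the tool's x, y, z in cm, then the turn, a rotation vector about the tool's x, y, z in degrees, then the opening, from 0 (shut) to 1 (fully open). In form: [[tx, ty, tz, wx, wy, wz, jaw], ...]. A call has 1 to 5 rows; each row is the pose to reach, as a shift and turn from the pose commanded when the call began, along the tool's axes at that moment; what a row does not reach only later rows make up. A row lasts 1/8 s, in which the tool goes at most 62.5 mm and 10.7 degrees, less where a joint would pass 70% of its speed; a pose out of reach is approached as far as the arm can. A call with a gripper value outside its range is refused whole. The fingers move at their own pace and stop on an object; FORCE is the grip in N (left out, the last holds). Time passes only in rows, so rows that repeat a pose let the fingers close. It gives the time, the measured TCP pose, the force and the opening at its end, in the units of the state.
- robot.observe(): the state, without advancing time (a new reading comes with each control period).
- read_camera(name): name is "scene" or "top" or "wrist"; returns a dict with "frame" (384x512x3 uint8, red, green, blue), "intrinsics" (3x3 intrinsics, pixels), "R" (3x3) and "t" (3): a world point X has camera coordinates R X + t. Camera axes: x right, y down, z forward; pixel columns grow to the right and rows downward; lengths in m; the calibration is good to about 2 mm. A picture is of the moment at which its call begins. There is no depth.
- robot.hand_in(): hands the job in, once; it reports no verdict.
The state is a dict: "time": time; "qpos": joint angles; "qvel": joint speeds; "joint_efforts": joint torques, N m; "tool_pos": TCP position; "tool_rot": TCP orientation; "contact_force": force on the tool from outside, world axes, zero at the start; "torque": the same for the moment, N m; "opening": finger opening in m.
Only numpy, scipy, OpenCV 4.12 (cv2) and the standard library are available. Lean on these libraries where they do the work, as an engineer would, in place of code of your own. Each camera call takes 0.05 s, during which the arm holds its last target.

## Working session

There is one attempt and no reset: what is moved stays moved. The work goes in short steps, Python scripts to look and compute and a shell command to move; the robot and the scene stay as the last step left them, time stands still between calls to the robot, and variables do not carry over. Pictures are saved under pics/ and viewed, and the job is handed in when it is done.

```bash
ls; mkdir -p pics; python3 - <<'E'
from cell import robot, read_camera
import cv2
for n in ["scene","top","wrist"]:
    c=read_camera(n); cv2.imwrite(f"pics/{n}0.png",cv2.resize(c["frame"][:,:,::-1],(800,600),interpolation=cv2.INTER_CUBIC))
    print(n,c["intrinsics"].round(1).tolist(),c["R"].round(3).tolist(),c["t"].round(3).tolist())
print(robot.observe(),robot.nose_length)
E
```

```text
pics
scene [[458.8, 0.0, 259.5], [0.0, 458.8, 192.2], [0.0, 0.0, 1.0]] [[0.718, 0.695, 0.021], [0.433, -0.423, -0.796], [-0.545, 0.581, -0.605]] [-0.281, -0.21, 1.706]
top [[438.2, 0.0, 247.2], [0.0, 438.2, 187.2], [0.0, 0.0, 1.0]] [[-0.011, -1.0, 0.008], [-0.995, 0.01, -0.099], [0.099, -0.009, -0.995]] [-0.078, 0.494, 1.295]
wrist [[344.4, 0.0, 253.1], [0.0, 344.4, 185.7], [0.0, 0.0, 1.0]] [[0.299, -0.954, -0.002], [-0.924, -0.29, 0.25], [-0.239, -0.073, -0.968]] [-0.524, -0.031, 0.389]
{'time': 0.15, 'qpos': array([-1.41399505e+00,  3.42549787e-01,  1.52476214e+00, -1.68139914e-05,
        1.27538388e+00, -1.45996453e-01]), 'qvel': array([-1.43137596e-03, -1.23234949e-03, -3.13891335e-03,  4.09544738e-07,
        9.77047380e-04,  1.31798008e-03]), 'joint_efforts': array([ 8.44228452e-04, -4.31468153e+01, -2.44354105e+01,  7.16684852e-02,
        5.37393813e-02, -7.94229049e-05]), 'tool_pos': array([ 0.15652742, -0.5008463 ,  0.24522366]), 'tool_rot': array([-3.14049890e+00, -1.44574685e-04,  3.02802560e-01]), 'contact_force': array([ 0.26326762, -0.3629194 ,  0.31582045]), 'torque': array([-0.0325193 ,  0.03254485, -0.03619889]), 'opening': 0.0921440720014116} 0.019
```

View pics/scene0.png

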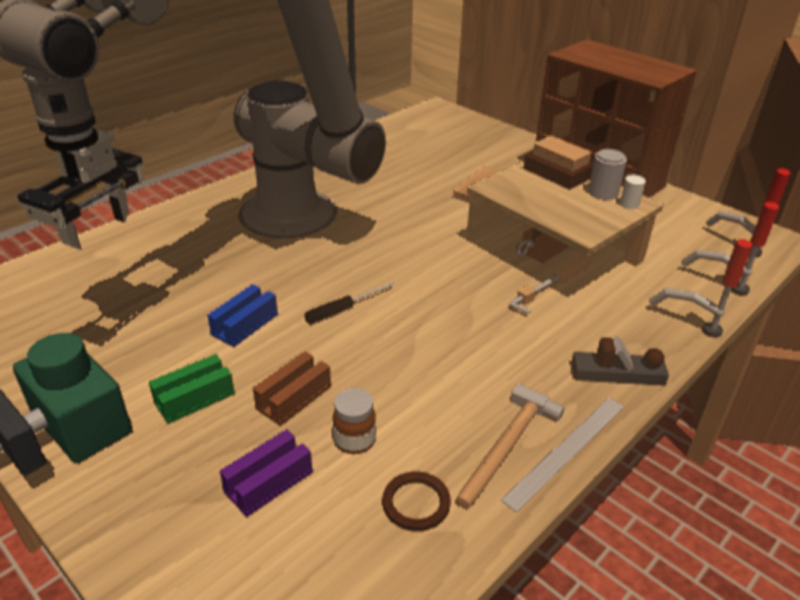

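View pics/top0.png

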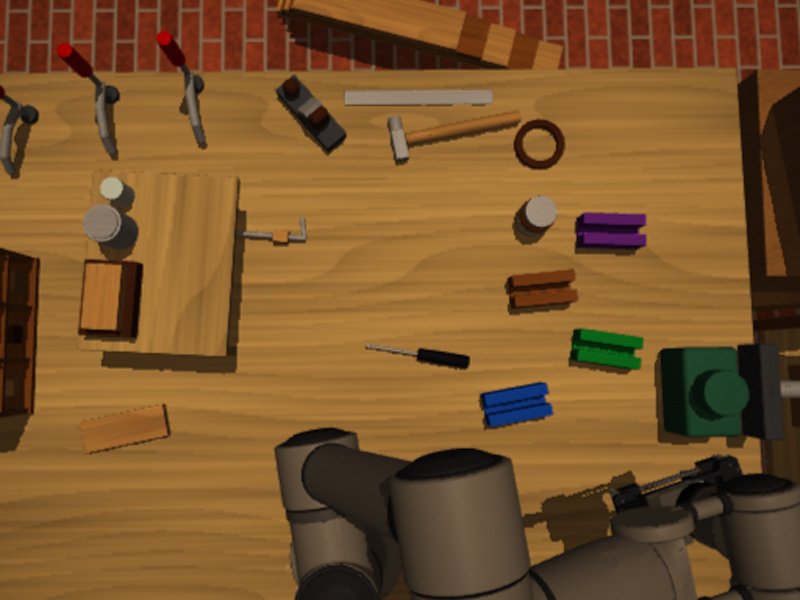

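View pics/wrist0.png

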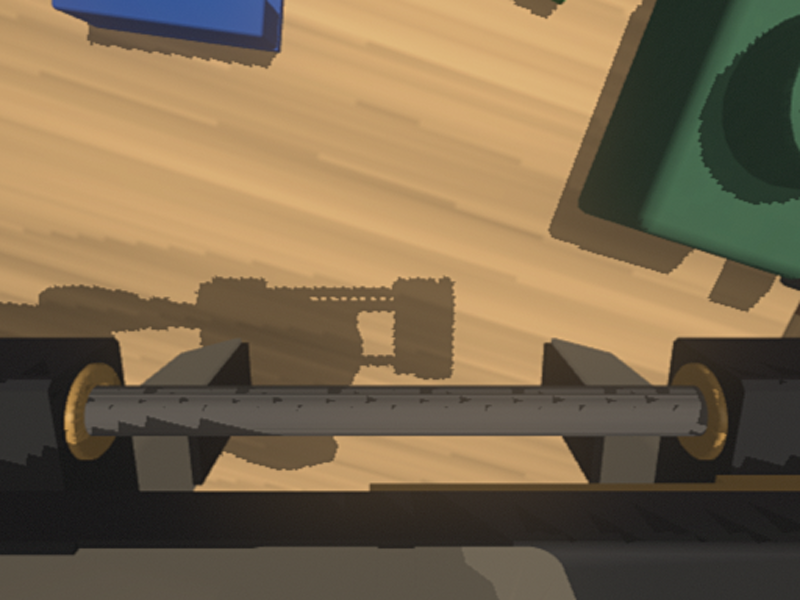

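The stand candidates in the top view are brown (543,289), blue (516,404), green (607,349) and purple (611,230), and the brown one fits the description. The ring shows in the scene view at (527,243), and the rod's hook in the top view at (303,232). Next I'll take close crops and measure.

```bash
cat > h.py <<'E'
import numpy as np, cv2
from cell import robot, read_camera
def ray(c,uv):
    uv=np.atleast_2d(np.float64(uv)); K=c["intrinsics"];R=c["R"]
    d=np.c_[(uv[:,0]-K[0,2])/K[0,0],(uv[:,1]-K[1,2])/K[1,1],np.ones(len(uv))]@R
    return -R.T@c["t"],d
def onz(c,uv,z):
    o,d=ray(c,uv); return o+d*((z-o[2])/d[:,2])[:,None]
def proj(c,X):
    X=np.atleast_2d(X);p=X@c["R"].T+c["t"];p=p@c["intrinsics"].T;return p[:,:2]/p[:,2:]
def two(c1,u1,c2,u2):
    A=[];b=[]
    for c,u in((c1,u1),(c2,u2)):
        o,d=ray(c,u);d=d[0]/np.linalg.norm(d[0]);P=np.eye(3)-np.outer(d,d);A.append(P);b.append(P@o)
    A=np.vstack(A);b=np.hstack(b);X=np.linalg.lstsq(A,b,rcond=None)[0];return X,np.linalg.norm(A@X-b)
def crop(c,x0,y0,x1,y1,s,fn):
    im=cv2.resize(c["frame"][y0:y1,x0:x1,::-1],None,fx=s,fy=s,interpolation=cv2.INTER_CUBIC)
    im=np.clip(im.astype(float)*1.6,0,255).astype(np.uint8)
    cv2.imwrite(fn,im)
E
python3 - <<'E'
from h import *
s=read_camera("scene");t=read_camera("top")
crop(s,290,100,430,205,5.7,"pics/s1.png")
crop(t,40,100,215,240,4.5,"pics/t1.png")
crop(t,300,110,440,280,3.5,"pics/t2.png")
E
```

```text
(no output)
```

View pics/s1.png

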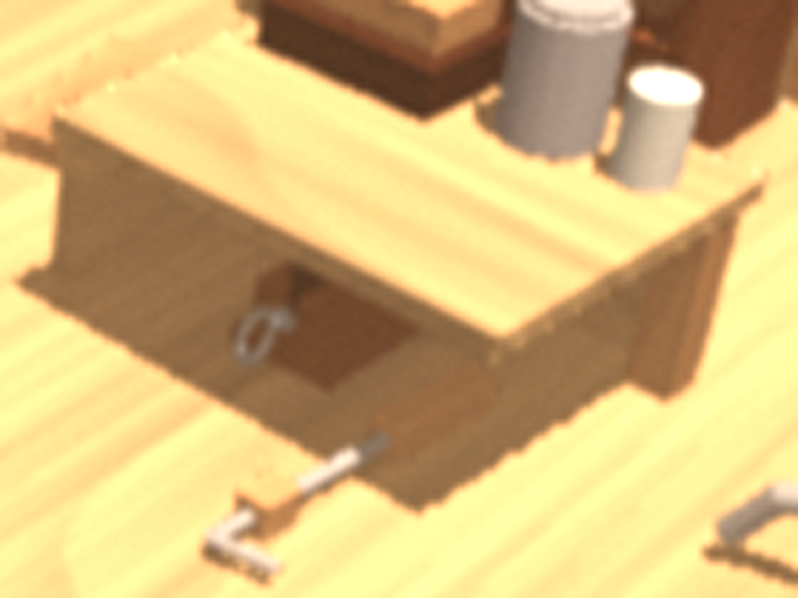

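View pics/t1.png

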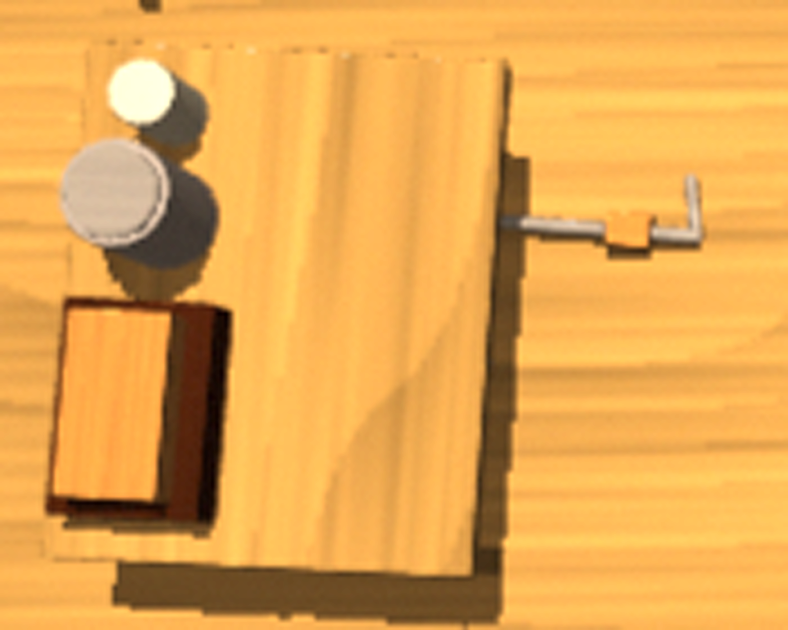

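View pics/t2.png

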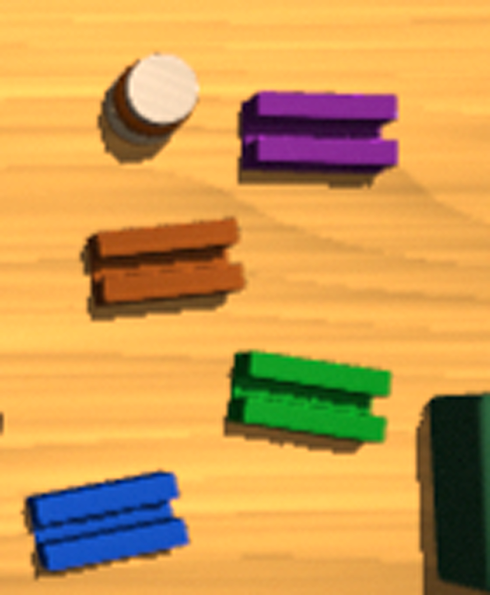

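```bash
python3 - <<'E'
from h import *
np.set_printoptions(suppress=True,precision=4)
s=read_camera("scene");t=read_camera("top")
T=lambda u,v:(40+u/4.5,100+v/4.5); S=lambda u,v:(290+u/5.7,100+v/5.7)
T2=lambda u,v:(300+u/3.5,110+v/3.5)
print("shelf front (far,near)",onz(t,[T(505,60),T(471,575)],.138), "back-near",onz(t,[T(48,558)],.138))
print("shelf front scene",onz(s,[S(500,335),S(58,118)],.138))
print("ring c",onz(s,[S(256,333)],.034))
print("bend,tip",onz(t,[T(700,238),T(690,180)],.013),"collar",onz(t,[T(629,229)],.026),"shaft out",onz(t,[T(510,221)],.013))
print("bend,tip scene",onz(s,[S(212,541),S(272,570)],.013))
print("caddy lower-front corner scene",onz(s,[S(330,390)],0),)
print("stand top corners",onz(t,[T2(90,236),T2(238,218),T2(245,288),T2(95,303)],.05))
print("jar top",onz(t,[T2(163,90)],.085))
print("driver",onz(t,[(366/800*512,346/600*384),(469/800*512,360/600*384)],.01))
f=t["frame"];
E
```

```text
shelf front (far,near) [[0.6917 0.1809 0.138 ]
 [0.3734 0.198  0.138 ]] back-near [[0.3864 0.4533 0.138 ]]
shelf front scene [[0.6926 0.1859 0.138 ]
 [0.3828 0.1995 0.138 ]]
ring c [[0.5151 0.2353 0.034 ]]
bend,tip [[0.6011 0.0735 0.013 ]
 [0.6413 0.0803 0.013 ]] collar [[0.6054 0.1198 0.026 ]] shaft out [[0.614  0.2026 0.013 ]]
bend,tip scene [[0.605  0.0788 0.013 ]
 [0.6431 0.0814 0.013 ]]
caddy lower-front corner scene [[0.5547 0.2622 0.    ]]
stand top corners [[ 0.5172 -0.3162  0.05  ]
 [ 0.5313 -0.4425  0.05  ]
 [ 0.4716 -0.4461  0.05  ]
 [ 0.4602 -0.3188  0.05  ]]
jar top [[ 0.6347 -0.3739  0.085 ]]
driver [[ 0.3908 -0.0432  0.01  ]
 [ 0.3617 -0.2419  0.01  ]]
```

```bash
cat >> h.py <<'E'
from scipy.spatial.transform import Rotation as Ro
def pose():
    o=robot.observe(); return np.array(o["tool_pos"]),Ro.from_euler("xyz",o["tool_rot"])
def target(yaw_deg,tilt=0): return Ro.from_euler("z",yaw_deg,degrees=True)*Ro.from_euler("x",180,degrees=True)*Ro.from_euler("y",tilt,degrees=True)
def rel(*T):
    p,r=pose(); 
    for X,R in T:
        d=r.inv().apply(np.array(X)-p)*100; w=(r.inv()*R).as_rotvec(degrees=True)
        print("row",d.round(2).tolist(),w.round(1).tolist())
    o=robot.observe(); print("at",p.round(4),r.as_euler("xyz",degrees=True).round(1),"q",np.round(o["qpos"],2),"F",np.round(o["contact_force"],1),"t",o["time"],"open",round(o["opening"],4))
E
python3 -c "
from h import *
rel(((.35,-.22,.2),target(50)),((.6075,.08,.14),target(84.3,20)))"
```

```text
row [26.85, -21.06, 4.56] [-0.0, -0.0, -32.7]
row [60.37, -42.01, 10.57] [11.7, 17.7, -66.2]
at [ 0.1565 -0.5011  0.2456] [-180.    -0.    17.3] q [-1.41  0.34  1.52 -0.    1.28 -0.15] F [-0.6 -0.2  0.6] t 0.35 open 0.0917
```

```bash
python3 -m crank '[[26.8,-21,4.5,0,0,-32.7,0.6],[26.8,-21,4.5,0,0,-32.7,0.6],[26.8,-21,4.5,0,0,-32.7,0.6],[26.8,-21,4.5,0,0,-32.7,0.6],[26.8,-21,4.5,0,0,-32.7,0.6]]' 50
python3 -c "
from h import *
rel(((.6075,.08,.14),target(84.3,20)))"
```

```text
time: 0.98
tool_pos: [0.3332, -0.2444, 0.2048]
tool_rot: [3.14, 0.0, 0.873]
contact_force: [0.9, 0.1, 0.1]
opening: 0.0557
row [42.48, 0.16, 6.48] [6.0, 19.4, -33.9]
at [ 0.3332 -0.2444  0.2048] [179.9   0.   50. ] q [-0.82  0.18  1.87  0.    1.09 -0.12] F [0.9 0.1 0.1] t 0.975 open 0.0557
```

```bash
python3 -m crank '[[40,0,6.4,6,19.4,-33.9,0.6],[40,0,6.4,6,19.4,-33.9,0.6],[40,0,6.4,6,19.4,-33.9,0.6],[40,0,6.4,6,19.4,-33.9,0.6],[40,0,6.4,6,19.4,-33.9,0.6]]' 50
python3 -m crank '[[0,0,0,0,0,0,0.6]]' 50
python3 - <<'E'
from h import *
rel(((.6075,.119,.06),target(84.3,20)),((.6075,.119,.024),target(84.3,20)))
c=read_camera("wrist"); cv2.imwrite("pics/w1.png",cv2.resize(c["frame"][:,:,::-1],(800,600)))
t=read_camera("top");crop(t,100,100,275,240,4.5,"pics/t3.png")
E
```

```text
time: 1.6
tool_pos: [0.5319, -0.0088, 0.1546]
tool_rot: [-3.141, -0.35, 1.471]
contact_force: [0.4, 0.1, -0.2]
opening: 0.0549
time: 1.72
tool_pos: [0.5315, -0.0062, 0.1543]
tool_rot: [-3.14, -0.35, 1.476]
contact_force: [-0.8, -0.5, -0.2]
opening: 0.0551
row [9.15, 6.4, 13.37] [-0.2, -0.1, 0.2]
row [7.92, 6.4, 16.75] [-0.2, -0.1, 0.2]
at [ 0.5315 -0.0062  0.1543] [-179.9  -20.1   84.6] q [-0.35  0.47  1.65  0.37  1.14 -0.43] F [-0.8 -0.5 -0.2] t 1.725 open 0.0551
```

View pics/w1.png

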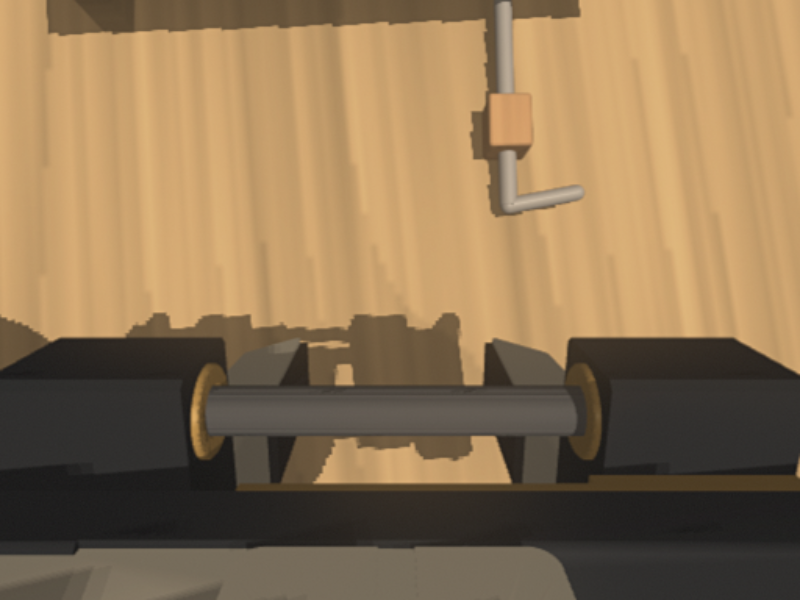

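View pics/t3.png

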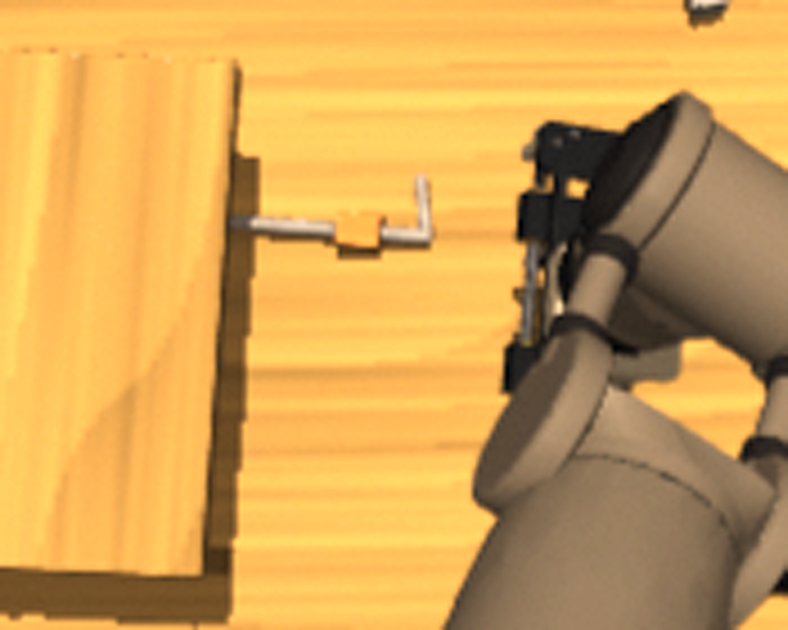

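The wrist view shows the collar at (510,121) and the bend at (508,208), with the shelf edge above. I'll measure from this view.

```bash
python3 - <<'E'
from h import *
c=read_camera("wrist");k=.64
print(onz(c,[(511*k,120*k)],.026).round(4),onz(c,[(508*k,207*k),(578*k,191*k),(505*k,5*k)],.013).round(4))
rel(((.6075,.119,.07),target(84.3,20)),((.6075,.119,.024),target(84.3,20)))
E
```

```text
[[0.6061 0.1207 0.026 ]] [[0.6019 0.076  0.013 ]
 [0.642  0.0813 0.013 ]
 [0.6141 0.1949 0.013 ]]
row [9.85, 6.43, 12.66] [-0.0, 0.0, 0.0]
row [8.28, 6.44, 16.98] [-0.0, 0.0, 0.0]
at [ 0.5301 -0.0098  0.1553] [-180.   -20.    84.3] q [-0.36  0.47  1.66  0.37  1.14 -0.43] F [-0.7  0.3 -0. ] t 1.875 open 0.055
```

```bash
python3 -m crank '[[9.9,6.3,12.6,0,0,0,0.6],[9.9,6.3,12.6,0,0,0,0.6],[9.9,6.3,12.6,0,0,0,0.6],[9.9,6.3,12.6,0,0,0,0.6],[9.9,6.3,12.6,0,0,0,0.6]]' 50
python3 - <<'E'
from h import *
c=read_camera("wrist"); cv2.imwrite("pics/w2.png",cv2.resize(c["frame"][:,:,::-1],(800,600)))
rel(((.6065,.1205,.025),target(84.3,20)))
E
```

```text
time: 2.5
tool_pos: [0.6066, 0.1182, 0.0714]
tool_rot: [3.141, -0.349, 1.47]
contact_force: [-0.1, -0.3, 0.4]
opening: 0.0547
row [-1.36, -0.06, 4.48] [0.1, 0.0, -0.1]
at [0.6068 0.1179 0.0718] [180.  -20.   84.2] q [-0.1   0.67  1.54  0.43  0.97 -0.25] F [-0.5 -1.   0.5] t 2.55 open 0.0548
```

View pics/w2.png

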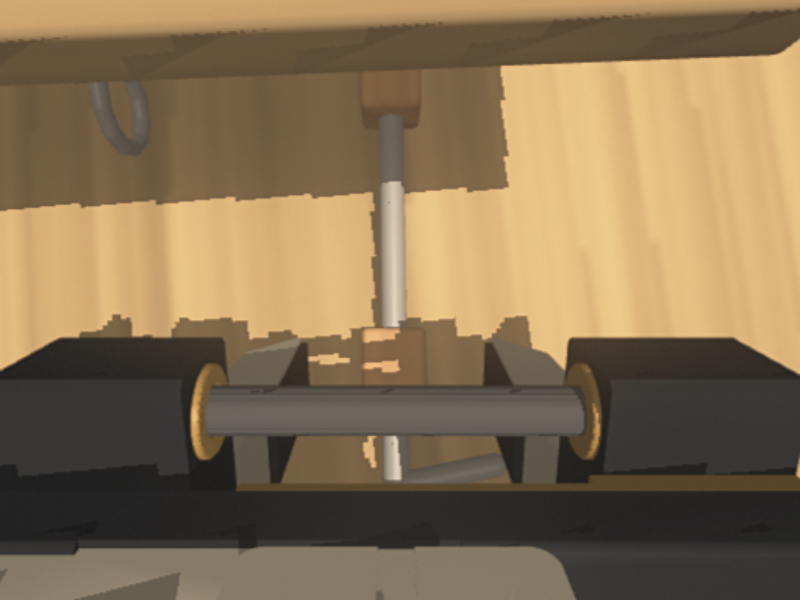

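The collar lies between the jaws at (393,355), and the ring shows at (120,110). Descending to grip.

```bash
python3 -m crank '[[-1.4,0,4.5,0,0,0,0.6],[-1.4,0,4.5,0,0,0,0.6],[-1.4,0,4.5,0,0,0,0.2],[-1.4,0,4.5,0,0,0,0],[-1.4,0,4.5,0,0,0,0]]' 50
python3 -m crank '[[0,0,0,0,0,0,0],[0,0,0,0,0,0,0],[0,0,0,0,0,0,0]]' 50
python3 - <<'E'
from h import *
rel(((.6065,.11,.06),target(84.3,20)),((.55,-.06,.10),target(84.3,20)))
E
```

```text
time: 3.18
tool_pos: [0.6071, 0.1218, 0.0247]
tool_rot: [3.141, -0.349, 1.472]
contact_force: [0.2, 0.6, 0.9]
opening: 0.0297
time: 3.55
tool_pos: [0.6069, 0.122, 0.0244]
tool_rot: [3.142, -0.349, 1.472]
contact_force: [-1.2, -1.3, 5.9]
opening: 0.0238
row [0.09, 0.07, -3.75] [-0.0, -0.0, 0.0]
row [-14.96, -3.87, -13.49] [-0.0, -0.0, 0.0]
at [0.6069 0.122  0.0244] [180.  -20.   84.3] q [-0.09  0.74  1.57  0.46  0.88 -0.3 ] F [-1.2 -1.3  5.9] t 3.55 open 0.0238
```

```bash
python3 -m crank '[[0.7,0,-1.9,0,0,0,0],[-4,0,-3.6,0,0,0,0],[-9,0,-5.4,0,0,0,0],[-14,0,-7.3,0,0,0,0],[-18.1,0,-8.7,0,0,0,0]]' 50
python3 - <<'E'
from h import *
c=read_camera("top"); crop(c,100,90,340,270,3.3,"pics/t4.png")
c=read_camera("wrist"); cv2.imwrite("pics/w3.png",cv2.resize(c["frame"][:,:,::-1],(800,600)))
rel(((.56,-.10,.11),target(120,0)))
E
```

```text
time: 4.18
tool_pos: [0.5873, -0.0792, 0.0448]
tool_rot: [3.14, -0.348, 1.471]
contact_force: [0.7, 0.3, -0.8]
opening: 0.0236
row [0.25, -2.54, -6.88] [6.3, -19.2, -35.6]
at [ 0.5876 -0.0817  0.0445] [179.9 -19.9  84.1] q [-0.43  0.72  1.53  0.38  1.03 -0.55] F [ 0.6  0.7 -1.9] t 4.275 open 0.0237
```

View pics/t4.png

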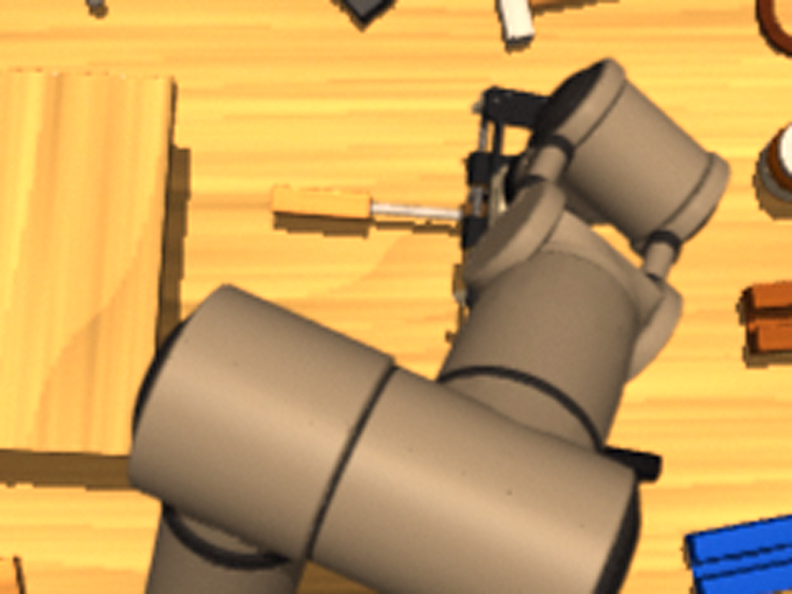

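View pics/w3.png

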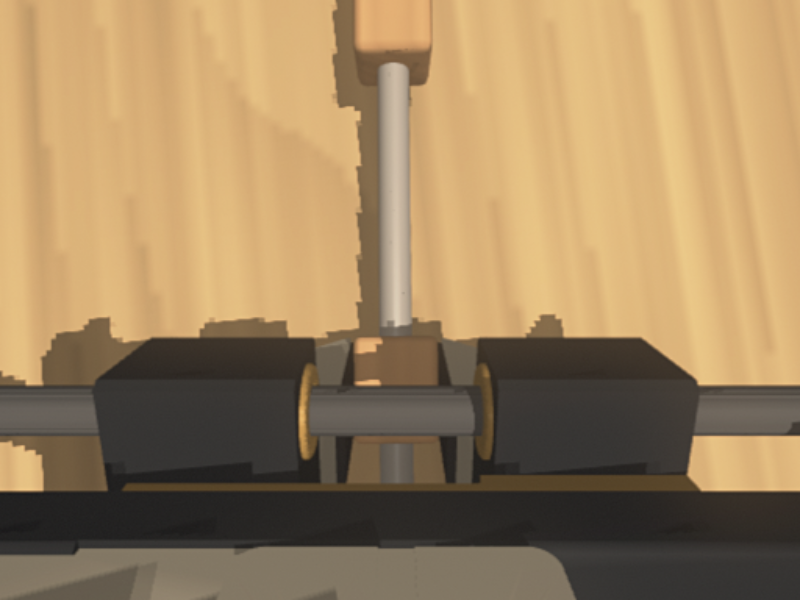

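```bash
python3 - <<'E'
from h import *
rel(((.52,-.08,.09),target(34.3,20)),((.50,-.08,.09),target(-5.7,20)))
E
```

```text
row [1.05, -6.73, -4.47] [-16.9, 0.1, 46.8]
row [0.86, -8.72, -4.55] [-30.5, 0.0, 84.4]
at [ 0.5876 -0.0817  0.0445] [179.9 -19.9  84.1] q [-0.43  0.72  1.53  0.38  1.03 -0.55] F [ 0.6  0.7 -1.9] t 4.275 open 0.0237
```

```bash
python3 -m crank '[[1.05,-1,-4.4,-3.4,0,9.4,0],[1.05,-3,-4.4,-6.8,0,18.7,0],[1.05,-5,-4.4,-10.2,0,28.1,0],[1.05,-6.7,-4.4,-13.6,0,37.4,0],[1.05,-6.7,-4.4,-17,0,46.8,0]]' 55
python3 - <<'E'
from h import *
rel(((.50,-.08,.09),target(-5.7,20)))
E
```

```text
time: 4.9
tool_pos: [0.5187, -0.0745, 0.0893]
tool_rot: [-3.14, -0.349, 0.596]
contact_force: [-0.0, -0.4, -2.3]
opening: 0.0236
row [-1.72, -0.6, -0.7] [-13.7, 0.0, 37.5]
at [ 0.5187 -0.0745  0.0893] [-179.9  -20.    34.2] q [-0.46  0.45  1.93  0.52  0.65  0.11] F [-0.  -0.4 -2.3] t 4.9 open 0.0236
```

```bash
python3 -m crank '[[-1,-0.6,0,-3.4,0,9.4,0],[-1.5,-0.6,-0.5,-6.8,0,18.7,0],[-1.7,-0.6,-0.6,-10.2,0,28.1,0],[-1.7,-0.6,-0.6,-13.7,0,37.5,0],[-1.7,-0.6,-0.6,-13.7,0,37.5,0]]' 55
python3 - <<'E'
from h import *
c=read_camera("scene"); crop(c,120,80,400,290,2.8,"pics/s2.png")
c=read_camera("wrist"); cv2.imwrite("pics/w4.png",cv2.resize(c["frame"][:,:,::-1],(800,600)))
rel(((.50,-.08,.025),target(-5.7,20)))
E
```

```text
time: 5.52
tool_pos: [0.5016, -0.0794, 0.0892]
tool_rot: [-3.142, -0.349, -0.095]
contact_force: [0.0, -0.3, -1.1]
opening: 0.0234
row [-2.35, 0.06, 5.96] [-0.1, 0.0, 0.3]
at [ 0.5017 -0.0796  0.0891] [180.  -20.   -5.3] q [-0.36  0.39  2.06  0.26  0.37  1.08] F [-0.3  1.  -1.2] t 5.625 open 0.0239
```

View pics/s2.png

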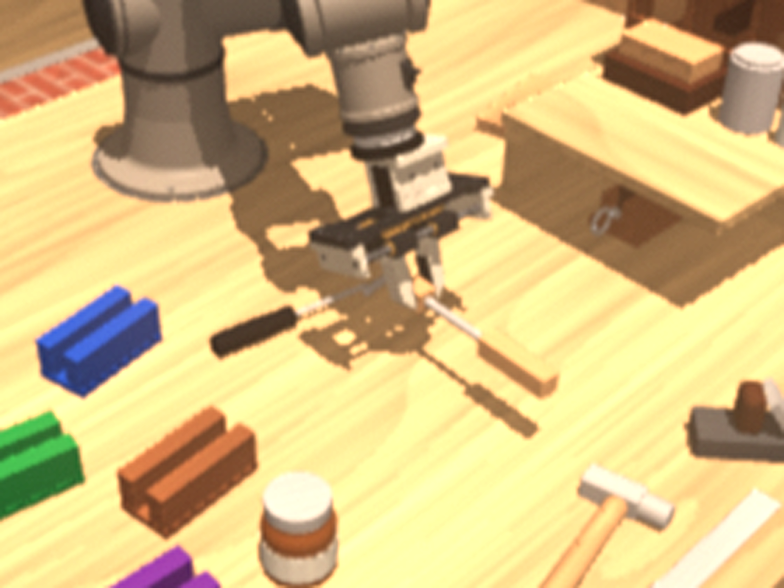

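View pics/w4.png

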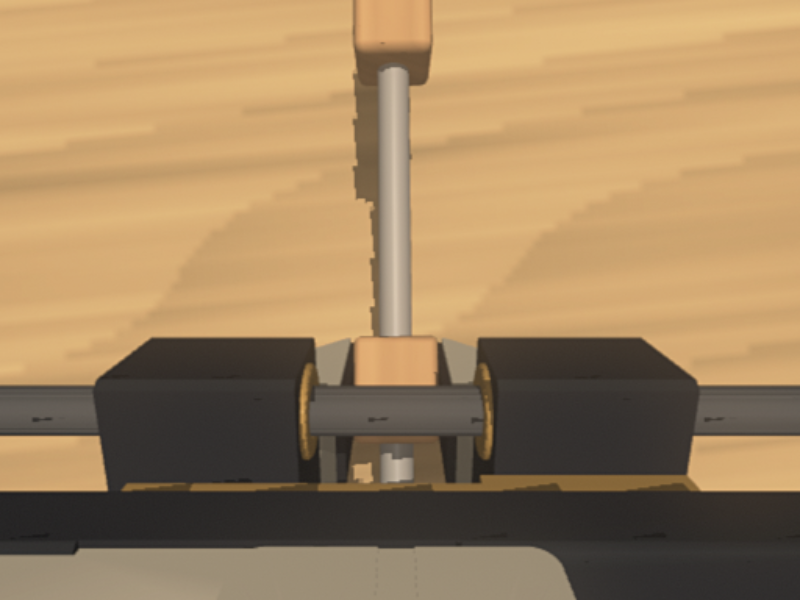

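```bash
python3 -m crank '[[-1.1,0,3,0,0,0,0],[-2.2,0,5.5,0,0,0,0],[-2.3,0,6,0,0,0,0],[-2.3,0,6,0,0,0,0],[-2.3,0,6,0,0,0,0]]' 55
python3 -m crank '[[0,0,0,0,0,0,0.5],[0,0,0,0,0,0,0.5],[2.6,0,-7,0,0,0,0.6],[2.6,0,-7,0,0,0,0.6],[2.6,0,-7,0,0,0,0.6]]' 55
python3 - <<'E'
from h import *
c=read_camera("top"); crop(c,170,90,370,240,3.9,"pics/t5.png")
c=read_camera("wrist"); cv2.imwrite("pics/w5.png",cv2.resize(c["frame"][:,:,::-1],(800,600)))
rel(((.645,-.09,.10),target(174.3,0)))
E
```

```text
time: 6.25
tool_pos: [0.508, -0.0846, 0.0398]
tool_rot: [-3.131, -0.327, -0.094]
contact_force: [-0.0, 0.4, -1.8]
opening: 0.0235
time: 6.88
tool_pos: [0.5104, -0.0857, 0.1147]
tool_rot: [-3.131, -0.328, -0.094]
contact_force: [-0.5, 0.3, -0.5]
opening: 0.0551
row [12.45, -0.74, 5.55] [29.0, -1.1, -177.2]
at [ 0.5092 -0.0853  0.1128] [-179.3  -18.6   -5.4] q [-0.37  0.36  1.99  0.21  0.49  1.12] F [ 0.2  0.6 -0.2] t 6.975 open 0.0549
```

View pics/t5.png

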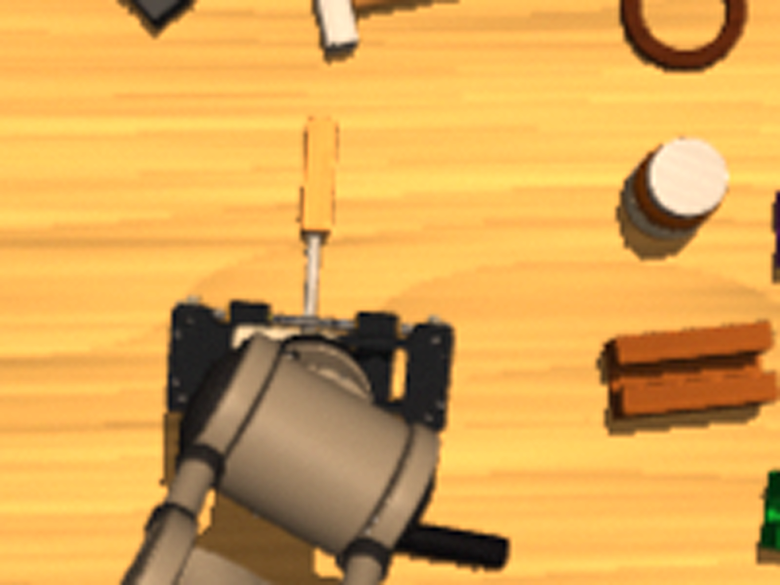

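View pics/w5.png

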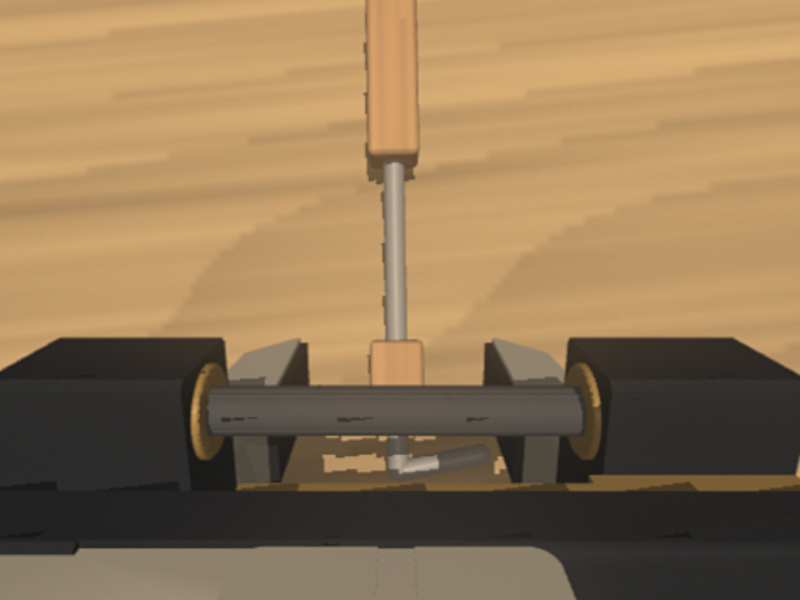

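```bash
python3 - <<'E'
from h import *
t=read_camera("top");T=lambda u,v:(170+u/3.9,90+v/3.9)
print(onz(t,[T(321,118),T(317,234),T(319,176)],.026).round(4),onz(t,[T(315,240),T(311,312)],.013).round(4))
w=read_camera("wrist");k=.64
print(onz(w,[(394*k,154*k),(393*k,5*k)],.026).round(4),onz(w,[(398*k,470*k),(397*k,180*k)],.013).round(4))
rel(((.60,-.09,.12),target(54.3,0)))
E
```

```text
[[ 0.6982 -0.1011  0.026 ]
 [ 0.6061 -0.0969  0.026 ]
 [ 0.652  -0.099   0.026 ]] [[ 0.6038 -0.0955  0.013 ]
 [ 0.5467 -0.0917  0.013 ]]
[[ 0.6074 -0.0915  0.026 ]
 [ 0.6776 -0.0973  0.026 ]] [[ 0.4641 -0.0803  0.013 ]
 [ 0.599  -0.092   0.013 ]]
row [8.87, -0.37, 2.17] [9.0, -17.2, -59.1]
at [ 0.5091 -0.0853  0.1124] [-179.3  -18.5   -5.4] q [-0.37  0.36  1.99  0.21  0.49  1.12] F [0.6 0.4 0.1] t 7.075 open 0.0547
```

```bash
python3 -m crank '[[2.2,0,0.5,2,-4.5,-9.7,0.6],[4.4,0,1,3.6,-8.6,-19.4,0.6],[6.6,0,1.6,5.4,-12.1,-29.1,0.6],[8.8,-0.4,2.1,7,-15,-40,0.6],[8.8,-0.4,2.1,8,-16.4,-49,0.6]]' 55
python3 - <<'E'
from h import *
rel(((.641,-.096,.1),target(93,0)),((.641,-.096,.1),target(140,0)),((.641,-.096,.1),target(175,0)))
E
```

```text
time: 7.7
tool_pos: [0.6011, -0.0898, 0.1203]
tool_rot: [-3.142, -0.023, 0.779]
contact_force: [0.1, -0.9, -0.4]
opening: 0.0546
row [2.35, 3.24, 2.09] [0.6, -1.2, -48.4]
row [2.35, 3.24, 2.09] [1.1, -1.0, -95.4]
row [2.35, 3.24, 2.09] [1.5, -0.7, -130.4]
at [ 0.6011 -0.0898  0.1203] [-180.    -1.3   44.6] q [-0.28  0.6   1.46  0.02  1.07  0.5 ] F [ 0.1 -0.9 -0.4] t 7.7 open 0.0546
```

```bash
python3 -m crank '[[2.3,3.2,2,0.6,-1.2,-48.4,0.6],[2.3,3.2,2,0.6,-1.2,-48.4,0.6],[2.3,3.2,2,0.6,-1.2,-48.4,0.6],[2.3,3.2,2,0.6,-1.2,-48.4,0.6],[2.3,3.2,2,0.6,-1.2,-48.4,0.6]]' 55
python3 -m crank '[[0,0,0,0,0,-41,0.6],[0,0,0,0,0,-41,0.6],[0,0,0,0,0,-41,0.6],[0,0,0,0,0,-41,0.6],[0,0,0,0,0,-41,0.6]]' 55
python3 -m crank '[[0,0,0,0,0,-41,0.6],[0,0,0,0,0,-41,0.6],[0,0,0,0,0,-41,0.6],[0,0,0,0,0,-41,0.6],[0,0,0,0,0,-41,0.6]]' 55
python3 - <<'E'
from h import *
c=read_camera("wrist"); cv2.imwrite("pics/w6.png",cv2.resize(c["frame"][:,:,::-1],(800,600)))
rel(((.641,-.096,.022),target(175,0)))
E
```

```text
time: 8.32
tool_pos: [0.6386, -0.0961, 0.1007]
tool_rot: [-3.14, -0.002, 1.622]
contact_force: [0.2, -0.3, 0.5]
opening: 0.0549
time: 8.95
tool_pos: [0.6386, -0.0962, 0.1011]
tool_rot: [3.141, -0.002, 2.332]
contact_force: [-0.7, 0.3, -0.4]
opening: 0.0553
time: 9.57
tool_pos: [0.6389, -0.0963, 0.1018]
tool_rot: [3.14, 0.0, 3.045]
contact_force: [-0.4, 0.3, 1.1]
opening: 0.0549
row [-0.2, 0.04, 7.99] [0.1, 0.0, -0.6]
at [ 0.6389 -0.0963  0.1019] [179.9   0.  174.4] q [-0.27  0.69  1.34  0.    1.11 -1.74] F [-0.2  0.8  0.1] t 9.625 open 0.055
```

View pics/w6.png

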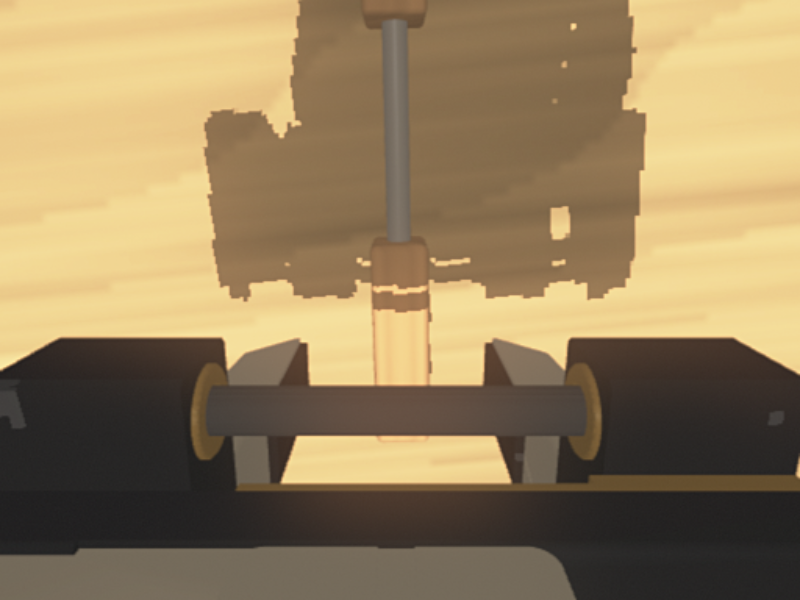

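The handle is centred between the jaws at (400,340). Gripping it.

```bash
python3 -m crank '[[-0.2,0,5.5,0,0,-1,0.6],[-0.2,0,8,0,0,-1,0.6],[-0.2,0,8,0,0,-1,0.2],[-0.2,0,8,0,0,-1,0],[-0.2,0,8,0,0,-1,0]]' 58
python3 -m crank '[[0,0,0,0,0,0,0],[0,0,0,0,0,0,0],[0,0,-4,0,0,0,0],[0,0,-7,0,0,0,0],[0,0,-7,0,0,0,0]]' 58
python3 - <<'E'
from h import *
c=read_camera("wrist"); cv2.imwrite("pics/w7.png",cv2.resize(c["frame"][:,:,::-1],(800,600)))
k=.64
rel(((.60,-.09,.10),target(125,0)),((.56,-.0,.08),target(87,0)))
E
```

```text
time: 10.25
tool_pos: [0.6414, -0.0966, 0.0228]
tool_rot: [3.141, 0.002, 3.065]
contact_force: [-0.1, -0.1, -0.1]
opening: 0.0295
time: 10.88
tool_pos: [0.6427, -0.0971, 0.0952]
tool_rot: [-3.141, 0.007, 3.066]
contact_force: [0.3, 0.0, -1.6]
opening: 0.0236
row [4.19, 0.36, -0.7] [0.1, 0.2, 50.7]
row [8.86, 9.03, 1.29] [0.2, 0.1, 88.7]
at [ 0.6415 -0.0968  0.0931] [180.    0.2 175.7] q [-0.27  0.7   1.35  0.    1.09 -1.76] F [ 0.2 -0.8 -1.9] t 10.925 open 0.0232
```

View pics/w7.png

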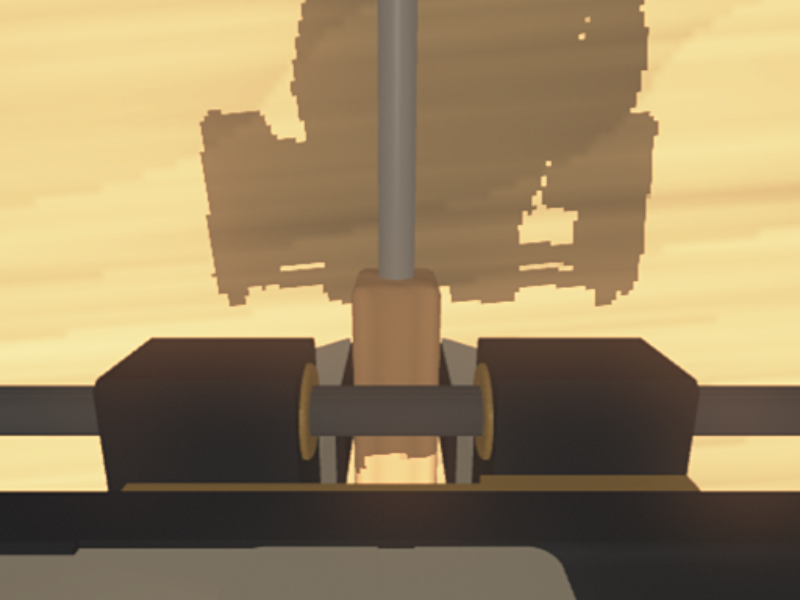

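```bash
python3 - <<'E'
from h import *
c=read_camera("wrist"); p,r=pose()
# cam in tool
Rc=c["R"].T; pc=-c["R"].T@c["t"]
A=r.as_matrix().T@Rc; b=r.as_matrix().T@(pc-p)
r2=Ro.from_euler("xyz",[180,-20,84.2],degrees=True).as_matrix(); p2=np.array([.6068,.1179,.0718])
R2=r2@A; c2=dict(intrinsics=c["intrinsics"],R=R2.T,t=-R2.T@(p2+r2@b))
k=.64
print(onz(c2,[(127*k,146*k)],.018).round(4), "collar",onz(c2,[(394*k,328*k)],.026),"caddytest")
for ring in ([.515,.235],[.513,.238]):
    u=np.array([.052,.9986,0]);X=[np.array([ring[0],ring[1],.034])+.016*(np.cos(a)*u+np.sin(a)*np.array([0,0,1])) for a in np.linspace(0,6.28,9)]
    print((proj(c2,X)/k).round(0).tolist())
    s=read_camera("scene"); print(((proj(s,X)-[290,100])*5.7).round(0).tolist())
E
python3 -m crank '[[4.2,0,-0.7,0,0,50.7,0],[4.2,0,-0.7,0,0,50.7,0],[4.2,0,-0.7,0,0,50.7,0],[4.2,0,-0.7,0,0,50.7,0],[4.2,0,-0.7,0,0,50.7,0]]' 58
python3 - <<'E'
from h import *
rel(((.57,-.01,.0435),target(87,0)))
E
```

```text
[[0.5106 0.2194 0.018 ]] collar [[0.60900395 0.13681445 0.026     ]] caddytest
[[115.0, 48.0], [99.0, 43.0], [91.0, 67.0], [98.0, 105.0], [115.0, 130.0], [130.0, 130.0], [136.0, 108.0], [130.0, 75.0], [115.0, 48.0]]
[[273.0, 323.0], [270.0, 310.0], [259.0, 310.0], [245.0, 324.0], [238.0, 343.0], [241.0, 356.0], [252.0, 356.0], [265.0, 342.0], [273.0, 323.0]]
[[109.0, 41.0], [92.0, 35.0], [85.0, 59.0], [92.0, 97.0], [109.0, 123.0], [125.0, 123.0], [131.0, 101.0], [125.0, 68.0], [110.0, 41.0]]
[[273.0, 320.0], [270.0, 307.0], [259.0, 307.0], [246.0, 321.0], [238.0, 340.0], [241.0, 353.0], [253.0, 353.0], [266.0, 339.0], [273.0, 320.0]]
time: 11.7
tool_pos: [0.5985, -0.0933, 0.098]
tool_rot: [-3.141, -0.002, 2.176]
contact_force: [-0.3, -1.0, -2.3]
opening: 0.0237
row [8.46, 2.39, 5.46] [-0.0, -0.1, 37.7]
at [ 0.5985 -0.0933  0.098 ] [-1.800e+02 -1.000e-01  1.247e+02] q [-0.28  0.63  1.48  0.    1.03 -0.89] F [-0.3 -1.  -2.3] t 11.7 open 0.0237
```

```bash
python3 - <<'E'
from h import *
im=cv2.imread("pics/w2.png")[0:230,0:300]; cv2.imwrite("pics/w2c.png",cv2.resize(im,None,fx=2.6,fy=2.6))
im=cv2.imread("pics/s1.png")[240:420,190:440]; cv2.imwrite("pics/s1c.png",cv2.resize(im,None,fx=3,fy=3))
E
```

```text
(no output)
```

View pics/w2c.png

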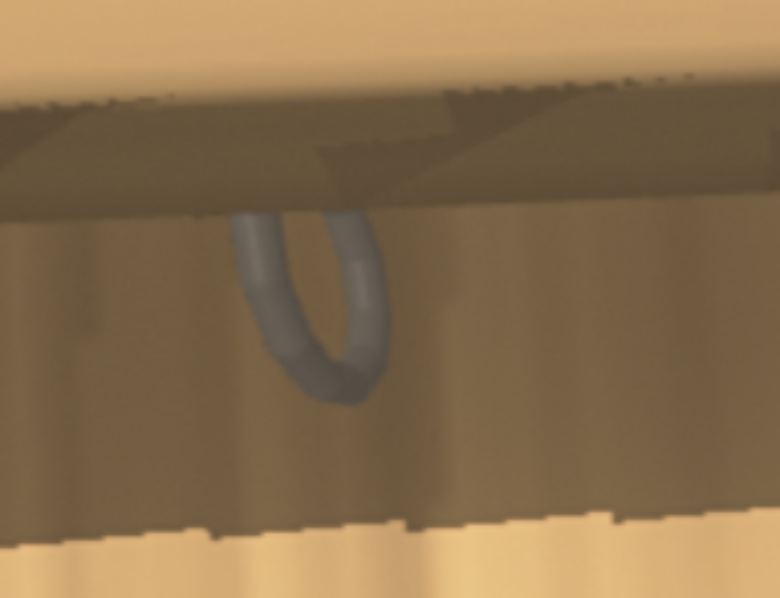

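View pics/s1c.png

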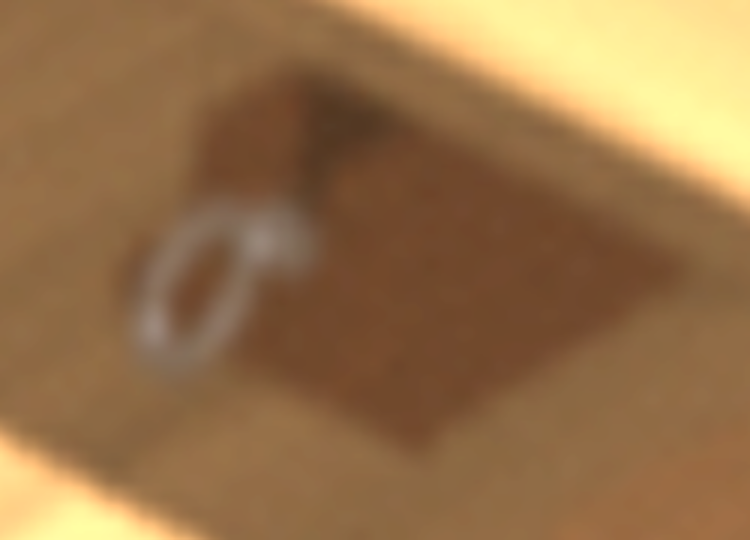

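```bash
python3 -m crank '[[2,0.6,2,0,0,9.4,0],[4,1.2,4,0,0,18.8,0],[6,2,5.4,0,0,28.2,0],[8.4,2.4,5.4,0,0,37.7,0],[8.4,2.4,5.4,0,0,37.7,0]]' 58
python3 -m crank '[[0,0,0,0,0,0,0]]' 58
python3 - <<'E'
from h import *
s=read_camera("scene"); crop(s,290,110,410,200,6.6,"pics/s3.png")
t=read_camera("top"); crop(t,120,80,320,230,3.9,"pics/t6.png")
rel(((.57,0,.0435),target(87,0)))
E
```

```text
time: 12.32
tool_pos: [0.5694, -0.0095, 0.0441]
tool_rot: [-3.139, -0.001, 1.526]
contact_force: [1.0, 1.0, -2.0]
opening: 0.0238
time: 12.45
tool_pos: [0.5711, -0.0113, 0.0451]
tool_rot: [3.14, -0.001, 1.526]
contact_force: [0.3, 0.7, -1.1]
opening: 0.0232
row [1.16, -0.18, 0.2] [0.1, -0.0, 0.3]
at [ 0.5713 -0.0117  0.0455] [179.9  -0.   87.3] q [-0.15  0.65  1.62  0.    0.86 -0.11] F [ 1.  -0.  -1.4] t 12.55 open 0.0237
```

View pics/s3.png

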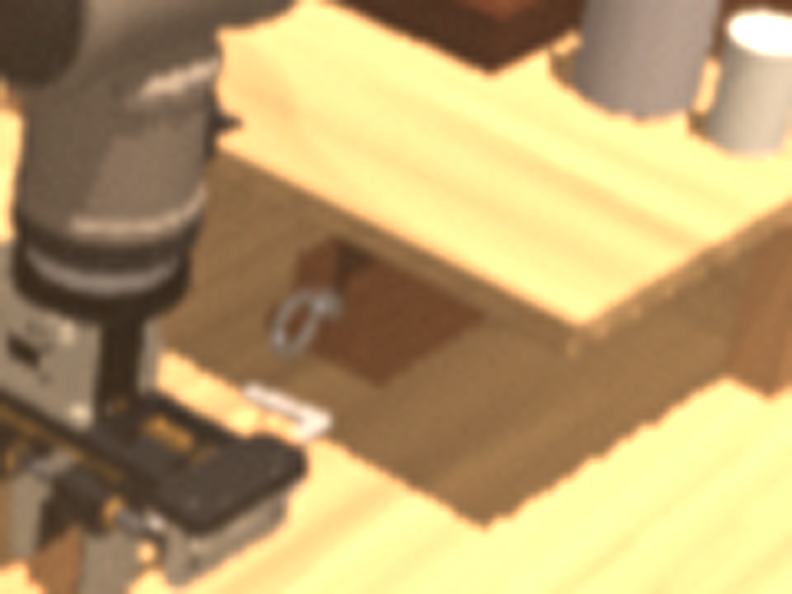

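View pics/t6.png

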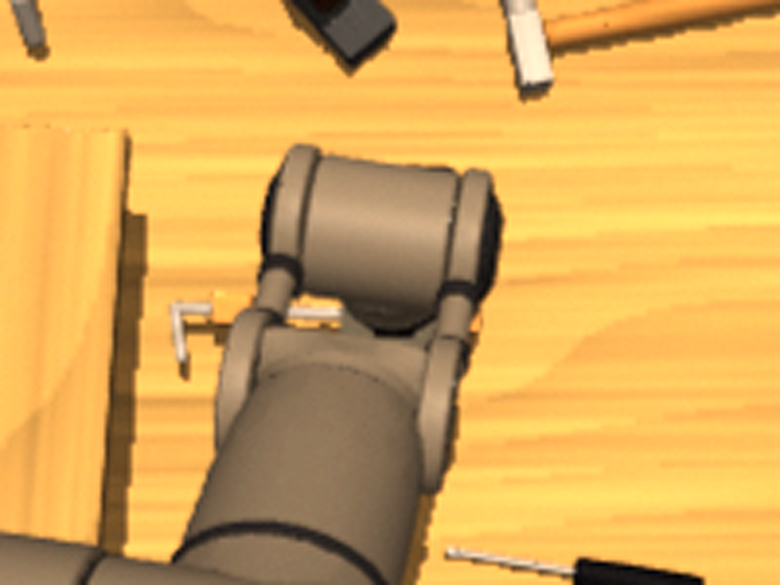

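The hook is in front of the ring: scene crop bend at (320,425) and tip (250,389), ring at (297,322). Top crop bend is at (177,308) and tip (183,370).

```bash
python3 - <<'E'
from h import *
s=read_camera("scene");t=read_camera("top")
S=lambda u,v:(290+u/6.6,110+v/6.6);T=lambda u,v:(120+u/3.9,80+v/3.9)
print("bend",two(s,S(320,425),t,T(177,308)));print("tip",two(s,S(251,389),t,T(183,370)))
print("scene@.036: bend,tip",onz(s,[S(320,425),S(251,389)],.036),"ring@.034",onz(s,[S(297,322)],.034))
print("top@.036",onz(t,[T(177,308),T(183,370)],.036))
E
```

```text
bend (array([0.58062414, 0.16250714, 0.03667733]), np.float64(0.0025589574397204377))
tip (array([0.53563782, 0.16038356, 0.03608518]), np.float64(0.008229400867793933))
scene@.036: bend,tip [[0.58110504 0.16504715 0.036     ]
 [0.53886017 0.1657626  0.036     ]] ring@.034 [[0.51668043 0.23369206 0.034     ]]
top@.036 [[0.57933685 0.16140053 0.036     ]
 [0.53120877 0.15643834 0.036     ]]
```

```bash
python3 -m crank '[[2,0,0.2,0,0,0,0],[4,0,0.2,0,0,0,0],[6,0,0.2,0,0,0,0],[7,0,0.2,0,0,0,0],[7,0,0.2,0,0,0,0]]' 58
python3 -m crank '[[0,0,0,0,0,0,0]]' 58
python3 - <<'E'
from h import *
s=read_camera("scene"); crop(s,300,120,400,195,8,"pics/s4.png")
rel(((.57,0,.0435),target(87,0)))
E
```

```text
time: 13.28
tool_pos: [0.5742, 0.0602, 0.0436]
tool_rot: [3.14, -0.001, 1.525]
contact_force: [0.2, -0.3, -1.6]
opening: 0.0234
time: 13.4
tool_pos: [0.5743, 0.0588, 0.0436]
tool_rot: [3.14, -0.001, 1.523]
contact_force: [-0.8, 0.0, -1.1]
opening: 0.024
row [-5.87, -0.15, 0.01] [0.1, -0.0, 0.3]
at [0.5743 0.0586 0.0436] [179.9  -0.   87.3] q [-0.03  0.66  1.61  0.    0.87  0.02] F [-1.   0.4 -1.4] t 13.45 open 0.0232
```

View pics/s4.png

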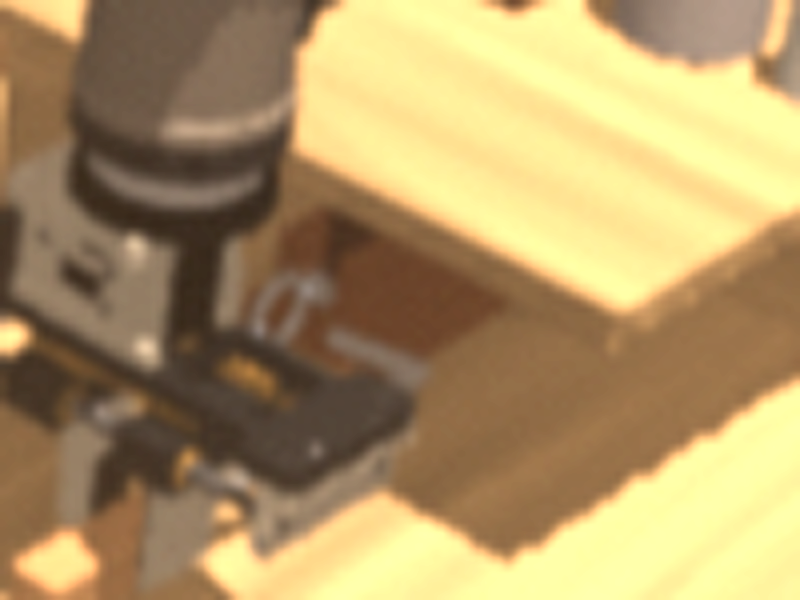

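```bash
python3 - <<'E'
from h import *
s=read_camera("scene");S=lambda u,v:(300+u/8,120+v/8)
print(onz(s,[S(337,340),S(425,376),S(280,306)],.034))
b=np.array([.516,.233,.034])
for d in ([0,0,0],[.01,0,0],[0,.01,0],[0,0,.01]): print((((proj(s,b+d))-[300,120])*8).round(0))
u=np.array([.052,.9986,0]);
print([((proj(s,b+.016*(np.cos(a)*u+np.sin(a)*np.array([0,0,1])))-[300,120])*8).round(0).tolist() for a in np.linspace(0,6.28,9)])
E
```

```text
[[0.5468426  0.23248173 0.034     ]
 [0.58795185 0.23664758 0.034     ]
 [0.51468445 0.23638043 0.034     ]]
[[278. 310.]]
[[297. 320.]]
[[292. 301.]]
[[281. 290.]]
[[[302.0, 297.0]], [[298.0, 278.0]], [[282.0, 278.0]], [[264.0, 297.0]], [[253.0, 324.0]], [[257.0, 343.0]], [[273.0, 342.0]], [[292.0, 323.0]], [[302.0, 297.0]]]
```

```bash
python3 -m crank '[[0,-1.2,0,0,0,0,0],[0,-2.4,0,0,0,0,0],[0,-3,0,0,0,0,0],[0,-3,0,0,0,0,0]]' 58
python3 -m crank '[[0,-1,0,0,0,0,0],[0,-1.9,0,0,0,0,0],[0,-1.9,0,0,0,0,0],[0,-1.9,0,0,0,0,0]]' 58
python3 - <<'E'
from h import *
s=read_camera("scene"); crop(s,300,120,400,195,8,"pics/s5.png")
rel(((.57,0,.0435),target(87,0)))
E
```

```text
time: 14.0
tool_pos: [0.5438, 0.0605, 0.0437]
tool_rot: [3.14, -0.001, 1.523]
contact_force: [-0.2, 0.3, -1.5]
opening: 0.0239
time: 14.5
tool_pos: [0.5256, 0.0614, 0.0437]
tool_rot: [3.139, -0.001, 1.523]
contact_force: [0.6, -0.3, -2.2]
opening: 0.0234
row [-5.92, 4.72, 0.02] [0.1, -0.0, 0.3]
at [0.5256 0.0614 0.0436] [179.9  -0.   87.3] q [-0.03  0.6   1.75  0.    0.79  0.02] F [-1.  -1.4 -2.2] t 14.55 open 0.0238
```

View pics/s5.png

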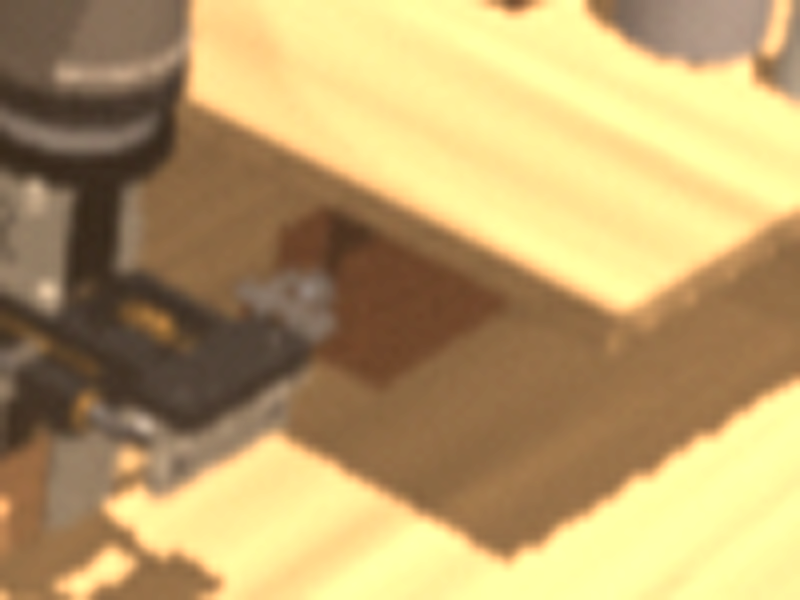

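The hook is through the ring: the tip shows on the far side at (245,290), and the force is near zero. Pulling.

```bash
python3 -m crank '[[-0.5,0,0,0,0,0,0],[-1.2,0,0,0,0,0,0],[-2.2,0,0,0,0,0,0],[-3.4,0,0,0,0,0,0],[-4.6,0,0,0,0,0,0]]' 58
python3 -m crank '[[-1.2,0,0,0,0,0,0],[-2.4,0,0,0,0,0,0],[-3.6,0,0,0,0,0,0],[-4.8,0,0,0,0,0,0],[-5.5,0,0,0,0,0,0]]' 58
python3 - <<'E'
from h import *
s=read_camera("scene"); crop(s,260,100,400,205,5.7,"pics/s6.png")
rel(((.57,0,.0435),target(87,0)))
E
```

```text
time: 15.18
tool_pos: [0.523, 0.0147, 0.0435]
tool_rot: [3.14, -0.001, 1.523]
contact_force: [1.4, 3.4, -2.3]
opening: 0.0237
time: 15.8
tool_pos: [0.5204, -0.0403, 0.0434]
tool_rot: [3.14, -0.001, 1.523]
contact_force: [-0.5, 3.2, -2.1]
opening: 0.0236
row [4.32, 4.75, 0.01] [0.1, -0.0, 0.2]
at [ 0.5205 -0.0409  0.0435] [179.9  -0.   87.2] q [-0.23  0.59  1.77  0.    0.78 -0.18] F [-0.   0.  -0.9] t 15.85 open 0.0236
```

View pics/s6.png

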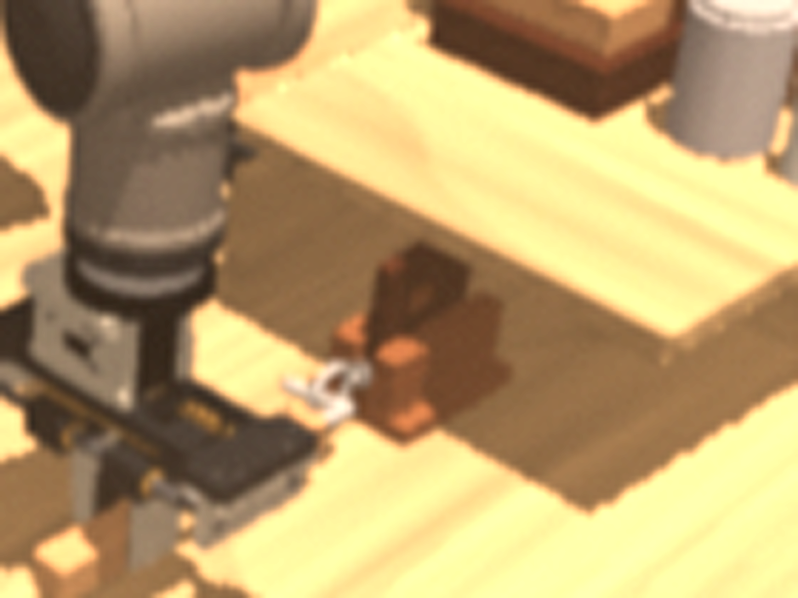

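The caddy and template are following; the caddy front is at (400,390). Pulling further.

```bash
python3 -m crank '[[-0.7,0,0,0,0,0,0],[-2,0,0,0,0,0,0],[-3.5,0,0,0,0,0,0],[-5,0,0,0,0,0,0],[-6.2,0,0,0,0,0,0]]' 58
python3 -m crank '[[-1.2,0,0,0,0,0,0],[-2.7,0,0,0,0,0,0],[-4.2,0,0,0,0,0,0],[-5.6,0,0,0,0,0,0],[-6.6,0,0,0,0,0,0]]' 58
python3 - <<'E'
from h import *
s=read_camera("scene"); crop(s,240,100,400,220,5,"pics/s7.png")
t=read_camera("top"); crop(t,120,100,300,235,4.4,"pics/t7.png")
rel(((.57,0,.0435),target(87,0)))
E
```

```text
time: 16.48
tool_pos: [0.5174, -0.1026, 0.0434]
tool_rot: [3.14, -0.001, 1.523]
contact_force: [0.8, 3.7, -1.6]
opening: 0.0238
time: 17.1
tool_pos: [0.5143, -0.1684, 0.0433]
tool_rot: [3.14, -0.001, 1.523]
contact_force: [0.1, 4.0, -1.8]
opening: 0.0234
row [17.14, 4.72, -0.0] [0.1, 0.0, 0.2]
at [ 0.5145 -0.1689  0.0434] [179.9   0.   87.2] q [-0.46  0.61  1.71  0.    0.81 -0.41] F [ 0.1 -0.1 -0.9] t 17.2 open 0.0239
```

View pics/s7.png

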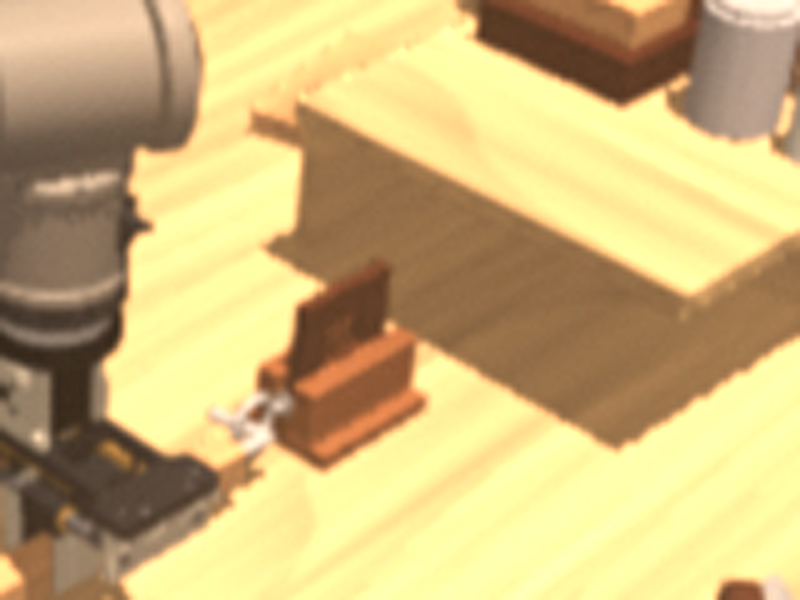

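View pics/t7.png

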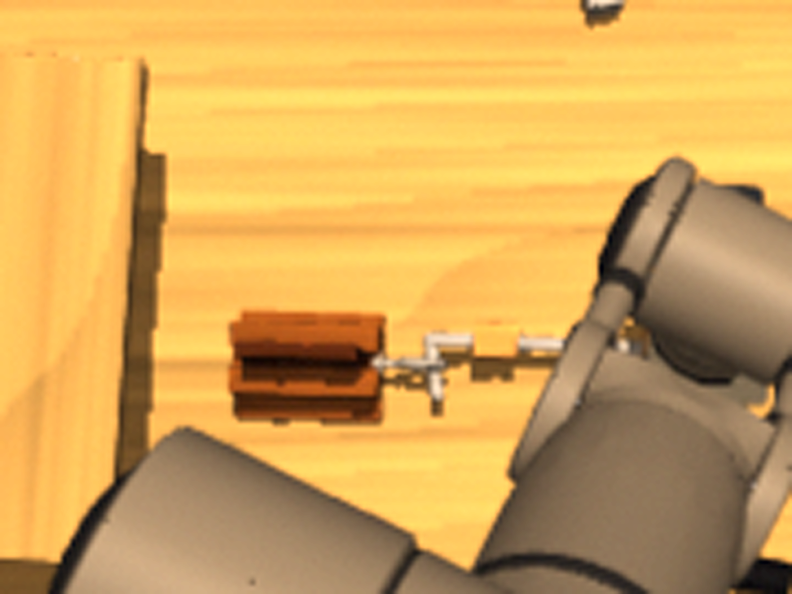

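```bash
python3 - <<'E'
from h import *
t=read_camera("top");T=lambda u,v:(120+u/4.4,100+v/4.4)
print(onz(t,[T(233,322),T(384,316),T(382,410),T(236,415)],.052).round(4))
E
python3 -m crank '[[0.4,0,0,0,0,0,0],[0.8,0,0,0,0,0,0],[0.8,0,0,0,0,0,0]]' 58
python3 -m crank '[[0,1,0,0,0,0,0],[0,2.2,0,0,0,0,0],[0,3.6,0,0,0,0,0],[0,5,0,0,0,0,0],[0,6,0,0,0,0,0]]' 58
python3 - <<'E'
from h import *
s=read_camera("scene"); crop(s,240,100,400,220,5,"pics/s8.png")
t=read_camera("top"); crop(t,120,100,300,235,4.4,"pics/t8.png")
rel(((.57,0,.0435),target(87,0)))
E
```

```text
[[0.534  0.1359 0.052 ]
 [0.5371 0.0345 0.052 ]
 [0.4737 0.036  0.052 ]
 [0.4713 0.1335 0.052 ]]
time: 17.62
tool_pos: [0.5148, -0.1587, 0.0434]
tool_rot: [3.14, -0.001, 1.524]
contact_force: [0.6, 0.6, -1.5]
opening: 0.0235
time: 18.25
tool_pos: [0.576, -0.1623, 0.0434]
tool_rot: [3.14, -0.001, 1.523]
contact_force: [0.4, -0.3, -1.8]
opening: 0.0236
row [16.19, -1.36, -0.01] [0.1, -0.0, 0.3]
at [ 0.576  -0.1623  0.0434] [179.9  -0.   87.3] q [-0.4   0.69  1.54  0.    0.9  -0.36] F [-0.2 -0.4 -0.6] t 18.35 open 0.0237
```

View pics/s8.png

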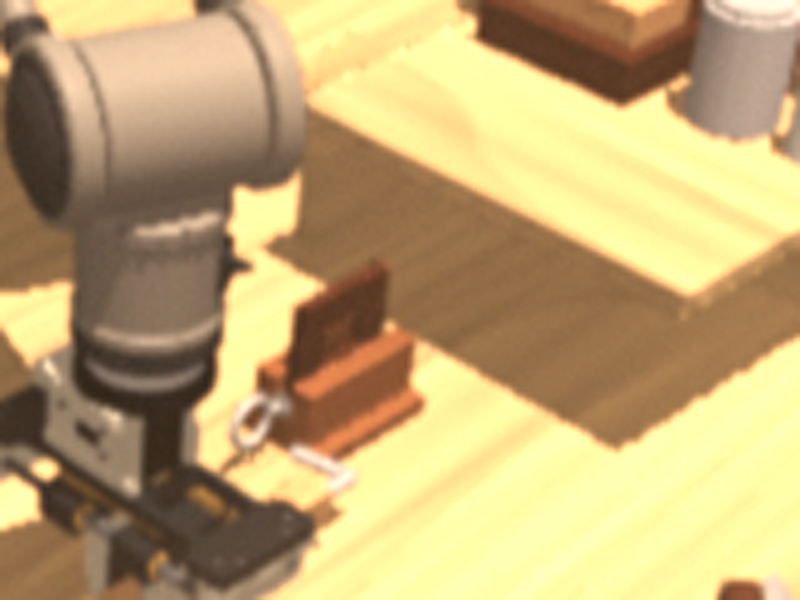

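View pics/t8.png

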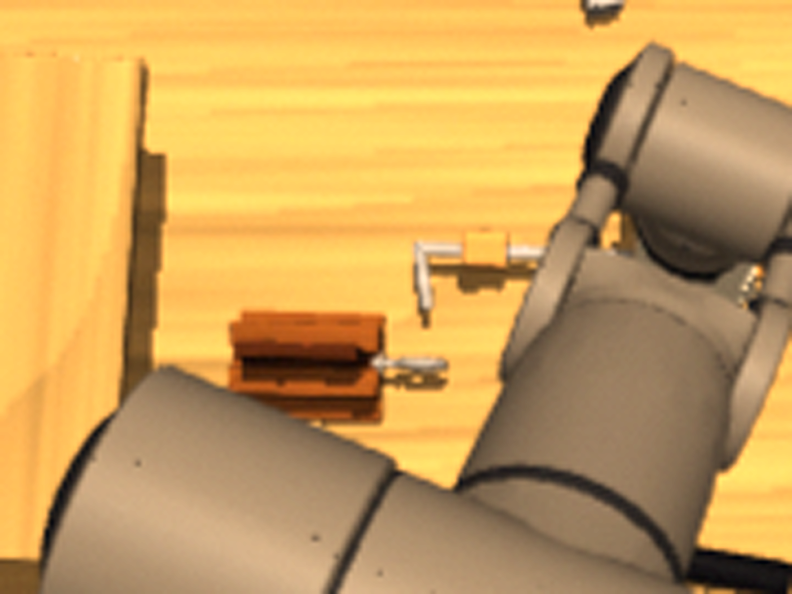

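The hook is free of the ring and the caddy's rear edge is about 55 mm clear of the shelf. Laying the rod down a little further aside.

```bash
python3 -m crank '[[-1,1,0,0,0,0,0],[-2,2,0.5,0,0,0,0],[-2.5,2.5,1.4,0,0,0,0],[-2.5,2.5,1.9,0,0,0,0],[-2.5,2.5,2,0,0,0,0]]' 58
python3 -m crank '[[0,0,0.1,0,0,0,0],[0,0,0.1,0,0,0,0.4],[0,0,0.1,0,0,0,0.55],[0,0,-6,0,0,0,0.55],[0,0,-12,0,0,0,0.55]]' 58
python3 -m crank '[[0,0,-5,0,0,0,0.55],[0,0,-5,0,0,0,0.55]]' 58
python3 - <<'E'
from h import *
s=read_camera("scene"); crop(s,200,100,400,250,4,"pics/s9.png")
c=read_camera("wrist"); cv2.imwrite("pics/w9.png",cv2.resize(c["frame"][:,:,::-1],(800,600)))
rel(((.503,.085,.16),target(90,0)))
E
```

```text
time: 18.98
tool_pos: [0.598, -0.1881, 0.0228]
tool_rot: [3.141, -0.001, 1.523]
contact_force: [0.3, 0.0, 0.5]
opening: 0.0234
time: 19.6
tool_pos: [0.598, -0.1882, 0.1443]
tool_rot: [3.141, -0.002, 1.523]
contact_force: [1.4, -1.1, 0.6]
opening: 0.05
time: 19.85
tool_pos: [0.6004, -0.1892, 0.1987]
tool_rot: [3.131, 0.003, 1.523]
contact_force: [0.4, 0.1, 0.4]
opening: 0.0504
row [26.85, -10.81, 3.35] [0.1, -0.0, -2.7]
at [ 0.5982 -0.1883  0.1936] [179.9  -0.   87.3] q [-0.43  0.57  1.3   0.    1.27 -0.38] F [-0.4 -0.5 -1.2] t 19.95 open 0.0508
```

View pics/s9.png

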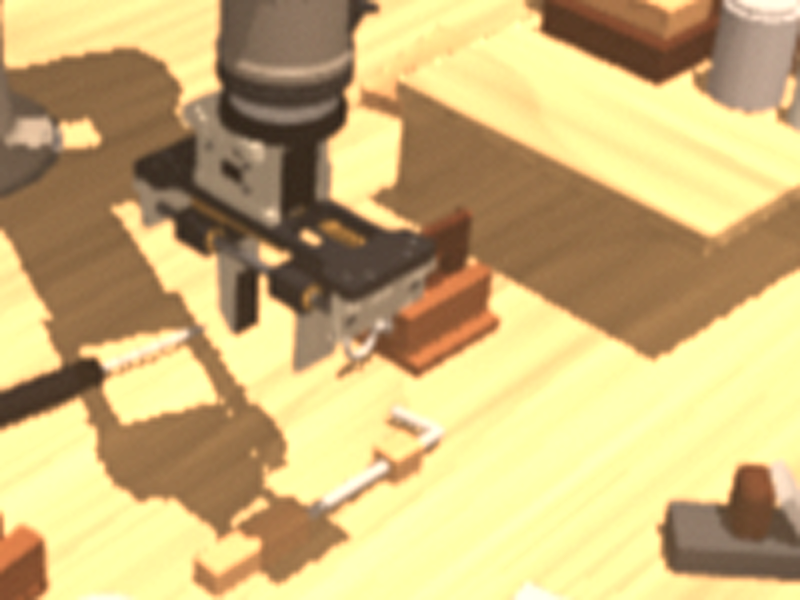

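View pics/w9.png

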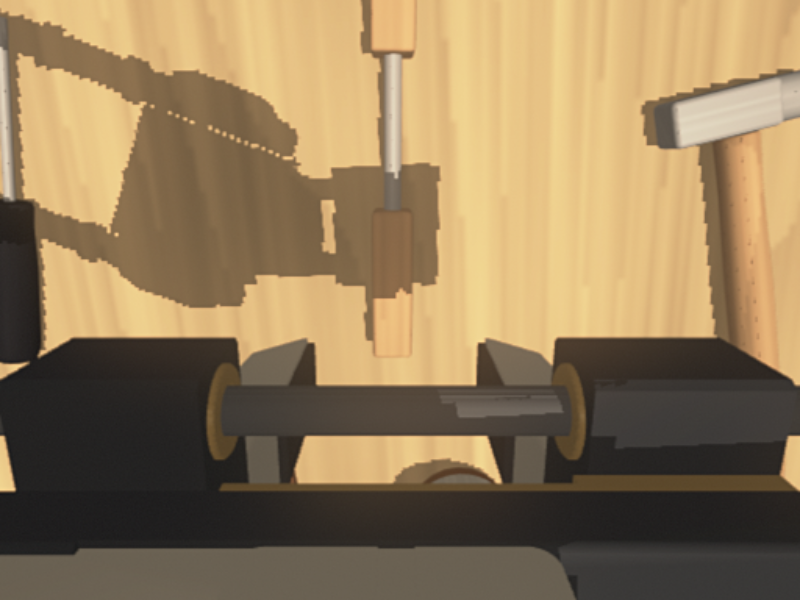

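The rod lies flat and unhooked (bend at scene crop (440,432)). Moving near the caddy to measure the template.

```bash
python3 -m crank '[[4.5,-2,-0.5,0,0,0,0.55],[9,-4,-0.5,0,0,0,0.55],[13.5,-7,-0.5,0,0,0,0.55],[17,-10,-0.5,0,0,0,0.55],[17,-10,-0.5,0,0,0,0.55]]' 40
python3 -m crank '[[0,0,0,0,0,0,0.55],[0,0,0,0,0,0,0.55]]' 40
python3 - <<'E'
from h import *
c=read_camera("wrist"); cv2.imwrite("pics/w10.png",cv2.resize(c["frame"][:,:,::-1],(800,600)))
t=read_camera("top"); crop(t,150,140,230,200,9,"pics/t10.png")
rel(((.503,.085,.16),target(90,0)))
E
```

```text
time: 20.58
tool_pos: [0.5039, -0.0115, 0.1969]
tool_rot: [-3.139, -0.002, 1.526]
contact_force: [0.3, 0.0, 0.1]
opening: 0.0503
time: 20.82
tool_pos: [0.507, -0.0148, 0.1978]
tool_rot: [3.141, -0.001, 1.522]
contact_force: [0.1, 0.3, -0.3]
opening: 0.0504
row [9.94, -0.87, 3.81] [0.1, -0.0, -2.8]
at [ 0.5068 -0.0147  0.198 ] [179.9  -0.   87.2] q [-0.18  0.35  1.65  0.    1.14 -0.13] F [ 0.5  0.3 -0.5] t 20.925 open 0.0504
```

View pics/w10.png

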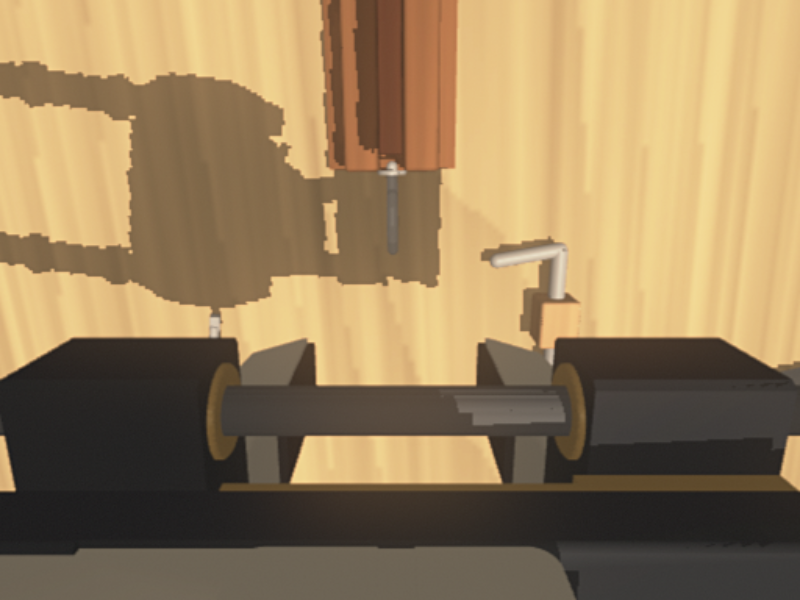

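View pics/t10.png

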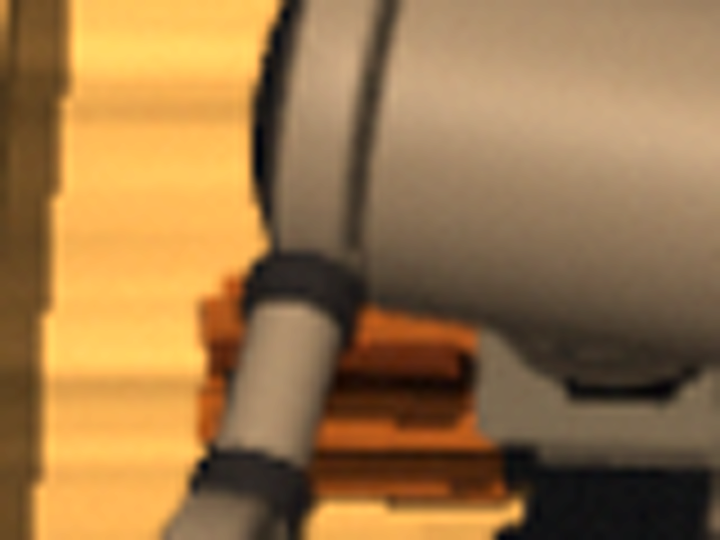

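```bash
python3 -m crank '[[4,-0.2,0,0,0,0,0.55],[7.5,-0.5,0,0,0,0,0.55],[7.5,-0.5,0,0,0,0,0.55],[7.5,-0.5,0,0,0,0,0.55]]' 40
python3 - <<'E'
from h import *
c=read_camera("wrist"); cv2.imwrite("pics/w11.png",cv2.resize(c["frame"][:,:,::-1],(800,600)))
rel(((.503,.085,.16),target(90,0)))
E
```

```text
time: 21.42
tool_pos: [0.5053, 0.0606, 0.1984]
tool_rot: [3.14, -0.0, 1.523]
contact_force: [-0.0, -0.0, 0.2]
opening: 0.0507
row [2.45, -0.35, 3.84] [0.1, -0.0, -2.8]
at [0.5053 0.0603 0.1984] [179.9  -0.   87.2] q [-0.03  0.36  1.64  0.    1.14  0.02] F [-0.9  0.3 -0.1] t 21.475 open 0.0508
```

View pics/w11.png

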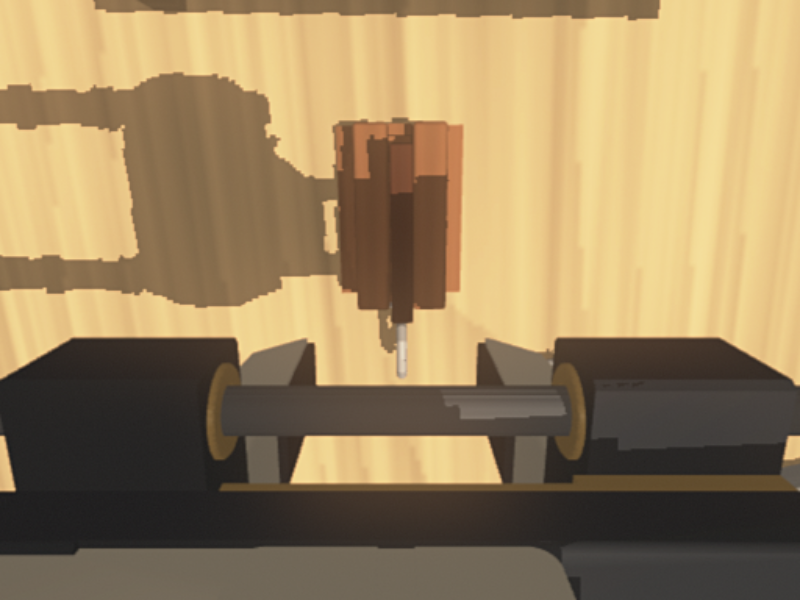

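The template's top edge runs from (402,143) to (402,322).

```bash
python3 - <<'E'
from h import *
w=read_camera("wrist");k=.64
P=onz(w,[(402*k,143*k),(402*k,322*k)],.102);print(P.round(4),P.mean(0),np.degrees(np.arctan2(*(P[0]-P[1])[[1,0]])))
rel((np.r_[P.mean(0)[:2],.093],target(87.2)),)
E
```

```text
[[0.512  0.1314 0.102 ]
 [0.5085 0.0524 0.102 ]] [0.51024969 0.09187519 0.102     ] 87.46687460830583
row [3.18, 0.33, 10.54] [0.1, -0.0, 0.0]
at [0.5052 0.0602 0.1984] [179.9  -0.   87.2] q [-0.03  0.36  1.64  0.    1.14  0.02] F [-0.7  0.2  0.1] t 21.525 open 0.0504
```

```bash
python3 -m crank '[[3.2,0.3,2,0,0,0,0.55],[3.2,0.3,7,0,0,0,0.5],[3.2,0.3,10.8,0,0,0,0.45],[3.2,0.3,10.8,0,0,0,0.45],[3.2,0.3,10.8,0,0,0,0.2]]' 35
python3 -m crank '[[0,0,0,0,0,0,0],[0,0,0,0,0,0,0],[0,0,0,0,0,0,0],[0,0,0,0,0,0,0]]' 35
python3 - <<'E'
from h import *
s=read_camera("scene"); crop(s,240,100,400,220,5,"pics/s12.png")
rel(((.503,.085,.16),target(90,0)))
E
```

```text
time: 22.15
tool_pos: [0.5108, 0.0926, 0.0918]
tool_rot: [3.138, -0.001, 1.522]
contact_force: [0.1, 0.5, 0.3]
opening: 0.0353
time: 22.65
tool_pos: [0.5102, 0.0931, 0.0914]
tool_rot: [3.138, -0.001, 1.523]
contact_force: [-1.8, -0.9, 6.2]
opening: 0.0099
row [-0.84, -0.66, -6.86] [0.2, -0.0, -2.7]
at [0.5102 0.0931 0.0914] [179.8  -0.   87.3] q [0.03 0.51 1.74 0.   0.89 0.08] F [-0.7 -0.4  6.2] t 22.7 open 0.0096
```

View pics/s12.png

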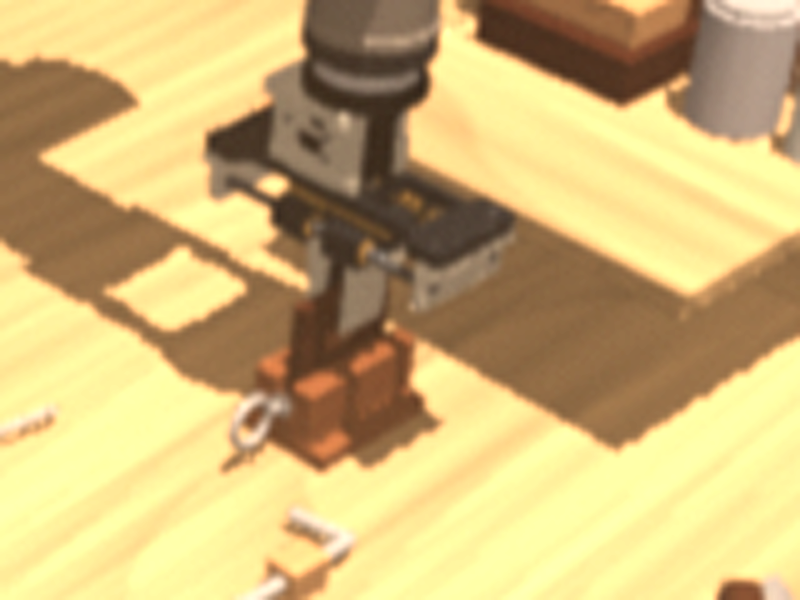

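Gripped at 10 mm. Drawing the template straight up.

```bash
python3 -m crank '[[0,0,-1.5,0,0,0,0],[0,0,-3.5,0,0,0,0],[0,0,-5.5,0,0,0,0],[0,0,-7.5,0,0,0,0],[0,0,-8.5,0,0,0,0]]' 35
python3 - <<'E'
from h import *
s=read_camera("scene"); crop(s,140,80,400,275,3,"pics/s13.png")
rel(((.497,-.16,.18),target(90,0)),((.4955,-.381,.18),target(95.5,0)))
E
```

```text
time: 23.32
tool_pos: [0.51, 0.0931, 0.1772]
tool_rot: [3.138, -0.001, 1.523]
contact_force: [0.2, -0.9, -0.5]
opening: 0.0095
row [-25.35, -0.13, -0.25] [0.3, -0.1, -2.7]
row [-47.43, 0.77, -0.27] [0.3, -0.0, -8.2]
at [0.5103 0.0932 0.1778] [ 1.797e+02 -1.000e-01  8.730e+01] q [0.03 0.39 1.65 0.   1.1  0.08] F [ 1.7 -0.6  0.6] t 23.375 open 0.0095
```

View pics/s13.png

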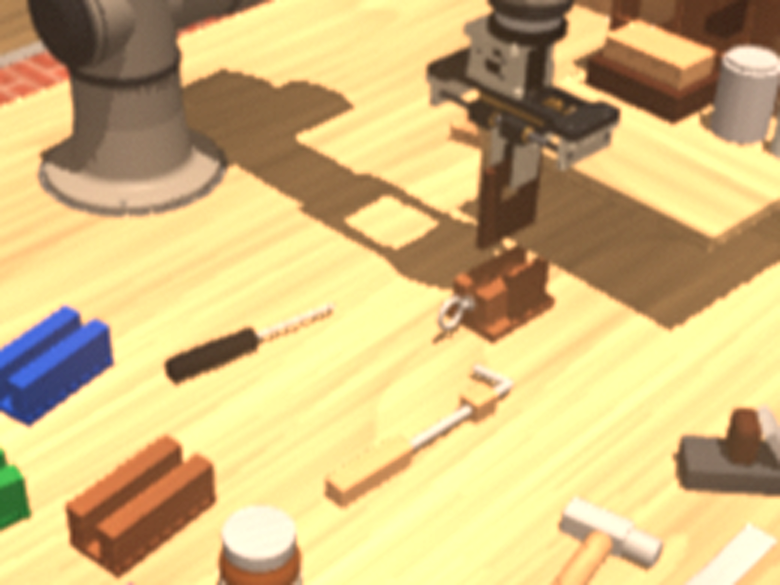

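```bash
python3 -m crank '[[-5,0,-0.3,0,0,0,0],[-10,0,-0.3,0,0,0,0],[-15,0,-0.3,0,0,-1,0],[-20,-0.1,-0.3,0,0,-2,0],[-25,-0.1,-0.3,0.3,0,-2.7,0]]' 35
python3 - <<'E'
from h import *
c=read_camera("wrist"); cv2.imwrite("pics/w14.png",cv2.resize(c["frame"][:,:,::-1],(800,600)))
rel(((.4955,-.381,.18),target(95.5,0)))
E
```

```text
time: 24.0
tool_pos: [0.4961, -0.158, 0.1779]
tool_rot: [-3.137, -0.001, 1.571]
contact_force: [0.1, 0.5, -0.9]
opening: 0.0099
row [-21.73, -0.03, -0.15] [-0.2, 0.1, -5.6]
at [ 0.4962 -0.1637  0.178 ] [-1.798e+02  1.000e-01  8.990e+01] q [-0.46  0.4   1.63 -0.    1.11 -0.46] F [ 1.3 -6.2 -0.6] t 24.05 open 0.0101
```

```bash
python3 -m crank '[[-5,0,0,0,0,-2,0],[-10,0,0,0,0,-4,0],[-15,-0.2,0,0,0,-5,0],[-19,-0.6,0,0,0,-5.5,0],[-21.5,-1,0,0,0,-5.5,0]]' 35
python3 -m crank '[[0,0,0,0,0,0,0],[0,0,0,0,0,0,0]]' 35
python3 - <<'E'
from h import *
c=read_camera("wrist"); cv2.imwrite("pics/w15.png",cv2.resize(c["frame"][:,:,::-1],(800,600)))
rel(((.4955,-.381,.18),target(95.5,0)))
E
```

```text
time: 24.68
tool_pos: [0.486, -0.373, 0.1774]
tool_rot: [-3.137, -0.002, 1.665]
contact_force: [-0.3, -0.1, -0.5]
opening: 0.0096
time: 24.92
tool_pos: [0.4867, -0.3703, 0.1779]
tool_rot: [-3.138, -0.002, 1.667]
contact_force: [-0.9, 1.2, -0.3]
opening: 0.0097
row [-1.16, 0.75, -0.19] [-0.2, -0.1, 0.0]
at [ 0.4869 -0.3702  0.1781] [-1.798e+02 -1.000e-01  9.550e+01] q [-0.77  0.56  1.37 -0.    1.22 -0.87] F [-0.2 -0.3 -0.7] t 24.975 open 0.01
```

View pics/w15.png

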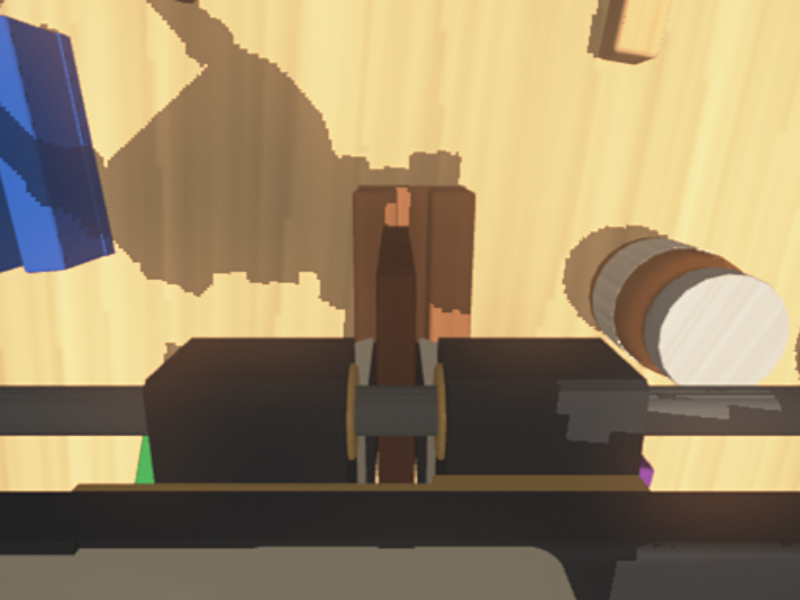

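The template hangs over the stand, its lower front edge at (383–410, 227). The stand's top spans (355–474, 190) and the groove about (386–430, 225).

```bash
python3 - <<'E'
from h import *
im=cv2.imread("pics/w15.png")[170:345,330:500]; cv2.imwrite("pics/w15c.png",cv2.resize(im,None,fx=3.4,fy=3.4,interpolation=cv2.INTER_CUBIC))
w=read_camera("wrist");k=.64
P=onz(w,np.array([(356,192),(474,192),(350,335),(470,335),(430,192),(429,330)])*k,.05);print(P.round(4))
c0=(P[0]+P[1])/2;c1=(P[2]+P[3])/2;print(c0,c1,np.degrees(np.arctan2(*(c0-c1)[[1,0]])))
B=onz(w,np.array([(383,227),(410,227)])*k,.178-.0804);print("templ bottom front",B.round(4))
E
```

```text
[[ 0.463  -0.3235  0.05  ]
 [ 0.5204 -0.3178  0.05  ]
 [ 0.4658 -0.3974  0.05  ]
 [ 0.5282 -0.3911  0.05  ]
 [ 0.499  -0.32    0.05  ]
 [ 0.5066 -0.3905  0.05  ]]
[ 0.4917233  -0.32067204  0.05      ] [ 0.49697925 -0.39424925  0.05      ] 94.08594739564643
templ bottom front [[ 0.4784 -0.3328  0.0976]
 [ 0.4894 -0.3317  0.0976]]
```

View pics/w15c.png

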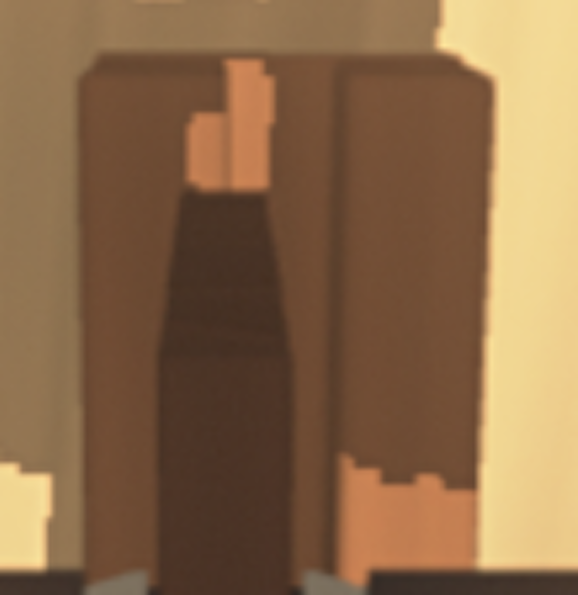

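```bash
python3 - <<'E'
from h import *
rel(((.4963,-.380,.18),target(95.4,0)),((.4963,-.380,.137),target(95.4,0)))
E
```

```text
row [-1.07, 0.83, -0.18] [-0.2, -0.1, 0.2]
row [-1.08, 0.85, 4.12] [-0.2, -0.1, 0.2]
at [ 0.487  -0.3702  0.1783] [-1.798e+02 -1.000e-01  9.560e+01] q [-0.77  0.56  1.37 -0.    1.22 -0.87] F [-0.1  0.5 -0.3] t 25.025 open 0.01
```

```bash
python3 -m crank '[[-1.1,0.8,0,-0.2,0,0,0],[-1.1,0.8,2,-0.2,0,0,0],[-1.1,0.8,4,-0.2,0,0,0],[-1.1,0.8,4,-0.2,0,0,0]]' 35
python3 - <<'E'
from h import *
c=read_camera("wrist"); cv2.imwrite("pics/w16.png",cv2.resize(c["frame"][92:240,190:330,::-1],None,fx=4,fy=4,interpolation=cv2.INTER_CUBIC))
s=read_camera("scene"); crop(s,120,190,260,295,5.5,"pics/s16.png")
rel(((.4963,-.380,.09),target(95.4,0)))
E
```

```text
time: 25.52
tool_pos: [0.4951, -0.38, 0.1368]
tool_rot: [-3.139, -0.004, 1.668]
contact_force: [1.0, 0.5, -0.8]
opening: 0.0098
row [0.12, 0.04, 4.89] [0.0, -0.0, 0.1]
at [ 0.496  -0.3813  0.1389] [180.   -0.   95.5] q [-0.78  0.62  1.37  0.    1.15 -0.88] F [-0.  -1.2 -0.3] t 25.625 open 0.0101
```

View pics/w16.png

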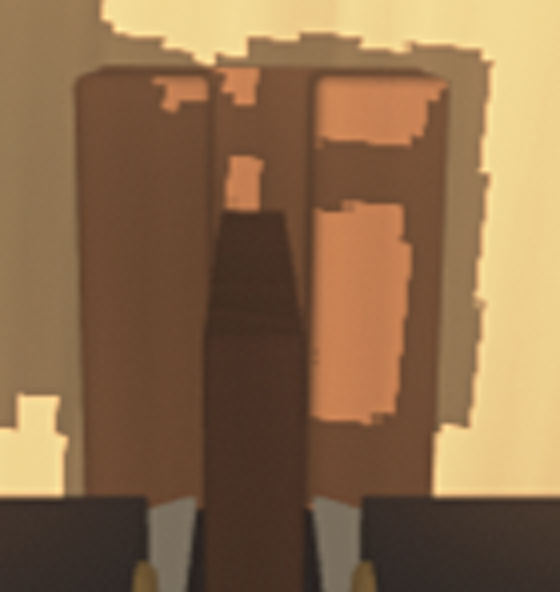

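View pics/s16.png

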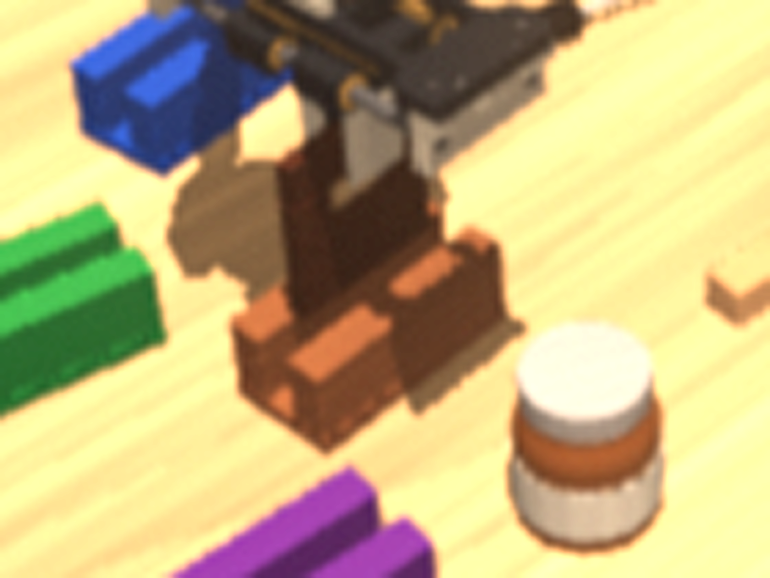

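The template's lower edge (225–283) is inside the groove (212–312), about 1 mm left of centre. Shifting 1 mm and lowering.

```bash
python3 -m crank '[[0,0.1,0.3,0,0,0,0],[0,0.1,1.3,0,0,0,0],[0,0.1,2.3,0,0,0,0],[0,0.1,3.3,0,0,0,0],[0,0.1,4.2,0,0,0,0]]' 35
python3 -m crank '[[0,0,0.2,0,0,0,0],[0,0,0.4,0,0,0,0],[0,0,0.6,0,0,0,0],[0,0,0.6,0,0,0,0]]' 35
python3 - <<'E'
from h import *
rel(((.4963,-.380,.09),target(95.4,0)))
E
```

```text
time: 26.25
tool_pos: [0.4963, -0.3815, 0.0951]
tool_rot: [-3.141, -0.002, 1.666]
contact_force: [1.0, -0.1, -1.1]
opening: 0.0096
time: 26.75
tool_pos: [0.4965, -0.3816, 0.0902]
tool_rot: [3.142, -0.001, 1.666]
contact_force: [1.2, -0.1, 0.2]
opening: 0.01
row [0.16, -0.0, 0.02] [0.0, -0.1, 0.1]
at [ 0.4965 -0.3816  0.0902] [ 1.80e+02 -1.00e-01  9.55e+01] q [-0.78  0.67  1.42  0.    1.05 -0.87] F [ 1.2 -0.1  0.2] t 26.75 open 0.01
```

```bash
python3 -m crank '[[0,0,0.1,0,0,0,0],[0,0,0.2,0,0,0,0],[0,0,0.2,0,0,0,0]]' 35
python3 - <<'E'
from h import *
s=read_camera("scene"); crop(s,120,190,260,295,5.5,"pics/s17.png")
rel(((.4963,-.380,.09),target(95.4,0)))
E
```

```text
time: 27.12
tool_pos: [0.4967, -0.3817, 0.0894]
tool_rot: [3.141, -0.0, 1.666]
contact_force: [-1.9, 1.7, 6.4]
opening: 0.0098
row [0.17, -0.02, -0.06] [0.0, -0.0, 0.1]
at [ 0.4967 -0.3817  0.0894] [180.   -0.   95.5] q [-0.78  0.67  1.42  0.    1.05 -0.87] F [-1.8  1.4  5.7] t 27.175 open 0.0095
```

View pics/s17.png

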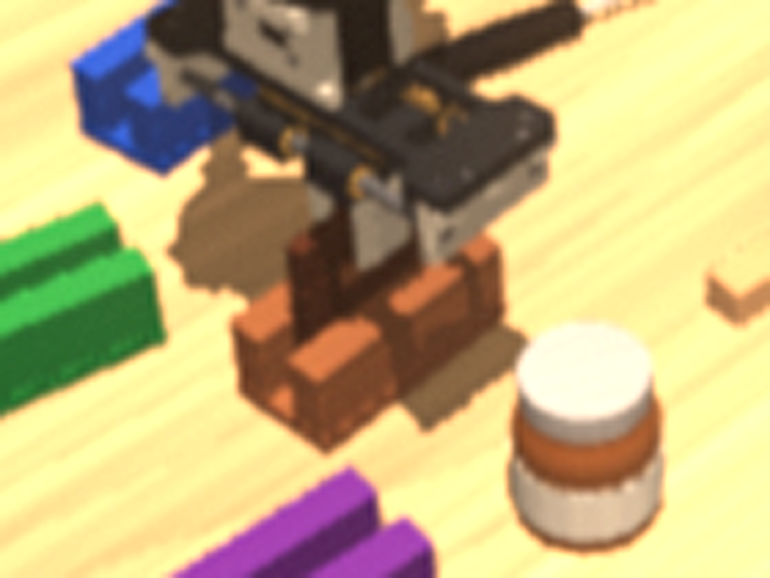

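Floor contact shows at 6 N and at the expected height. Releasing and going straight up.

```bash
python3 -m crank '[[0,0,0,0,0,0,0.15],[0,0,0,0,0,0,0.35],[0,0,0,0,0,0,0.4],[0,0,0,0,0,0,0.4]]' 35
python3 -m crank '[[0,0,-1.5,0,0,0,0.4],[0,0,-4.5,0,0,0,0.4],[0,0,-9,0,0,0,0.4],[0,0,-14,0,0,0,0.4],[0,0,-18,0,0,0,0.4]]' 35
python3 -m crank '[[0,-2,0,0,0,0,0.4],[0,-8,0,0,0,0,0.4],[0,-14,0,0,0,0,0.4],[0,-14,0,0,0,0,0.4]]' 35
python3 - <<'E'
from h import *
s=read_camera("scene"); cv2.imwrite("pics/s18.png",cv2.resize(s["frame"][:,:,::-1],(800,600)));crop(s,120,190,260,295,5.5,"pics/s18c.png")
t=read_camera("top"); cv2.imwrite("pics/t18.png",cv2.resize(t["frame"][:,:,::-1],(800,600)))
rel(((.4963,-.380,.09),target(95.4,0)))
E
```

```text
time: 27.68
tool_pos: [0.4964, -0.3816, 0.088]
tool_rot: [-3.141, -0.001, 1.666]
contact_force: [0.4, 0.2, -0.1]
opening: 0.0357
time: 28.3
tool_pos: [0.4966, -0.3819, 0.2718]
tool_rot: [3.14, 0.001, 1.666]
contact_force: [-0.3, -0.8, -0.6]
opening: 0.0365
time: 28.8
tool_pos: [0.354, -0.3955, 0.2697]
tool_rot: [-3.141, -0.0, 1.663]
contact_force: [0.6, -0.7, 0.3]
opening: 0.0368
row [0.25, 13.98, 17.97] [0.1, 0.0, 0.0]
at [ 0.3571 -0.3955  0.2695] [179.9   0.   95.4] q [-0.98  0.34  1.46  0.    1.34 -1.08] F [0.4 0.8 0.2] t 28.9 open 0.037
```

View pics/s18.png

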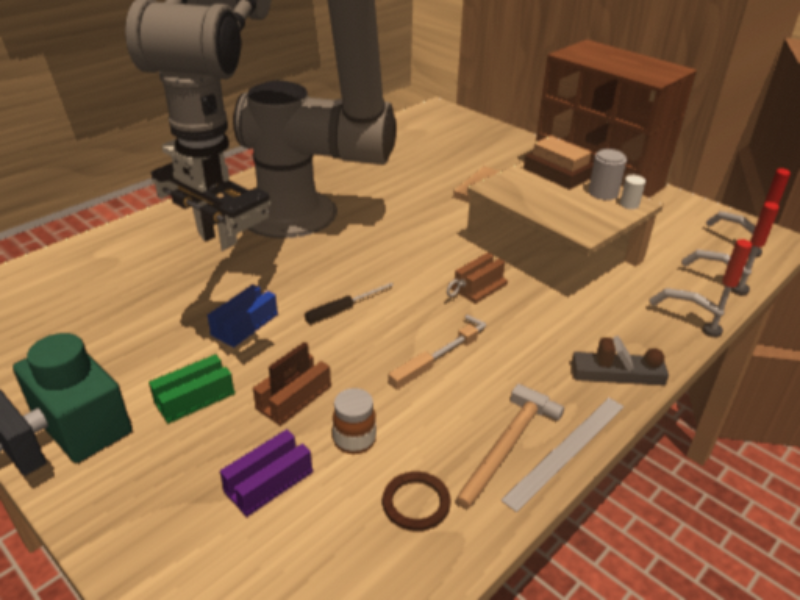

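View pics/s18c.png

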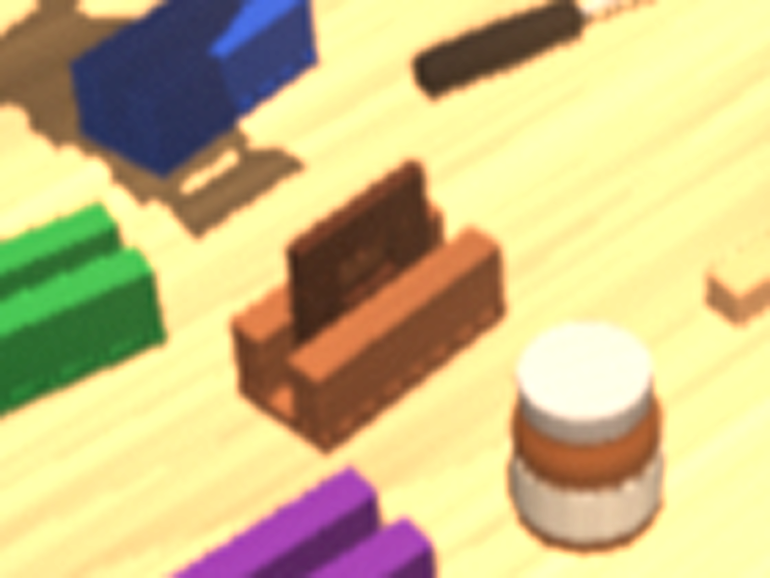

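View pics/t18.png

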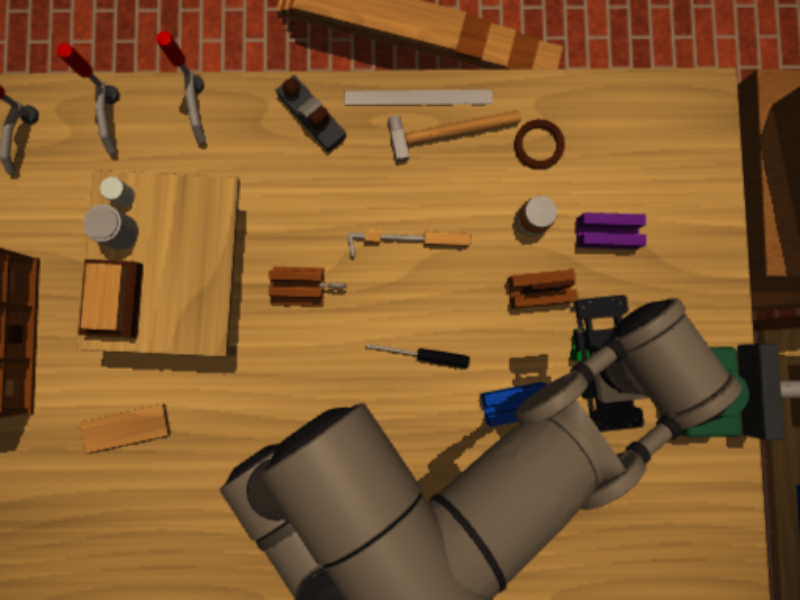

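The template stands upright in the brown stand at (292,370) in the scene view. The rod lies flat and clear of the ring, the caddy is clear of the shelf, and the jar and driver are at their original pixels. Handing in.

```bash
python3 - <<'E'
from h import *
s=read_camera("scene"); S=lambda u,v:(120+u/5.5,190+v/5.5)
P=onz(s,[S(293,245),S(415,164)],.10);print("template top ends at z=.10:",P.round(3),np.linalg.norm(P[0]-P[1]))
robot.hand_in(); print(robot.observe()["time"])
E
```

```text
template top ends at z=.10: [[ 0.499 -0.42   0.1  ]
 [ 0.494 -0.346  0.1  ]] 0.07444497831006884
the job is handed in; nothing more can be done
the job is handed in; nothing more can be done
```

The job is done and handed in after about 29 s of the 72 s allowed.

**What I did:**
1. Drew the rod out by its collar, turned it, and gripped it again by the handle.
2. Put the hook through the ring and pulled the caddy out until its rear edge was about 55 mm in front of the shelf.
3. Unhooked the rod and laid it flat beside the caddy.
4. Lifted the template straight up and set it in the brown stand's groove, pressing until it touched the floor at about 6 N, then let go.

**Last checks:**
- **Template:** it stands upright and lines up with the groove. The press ended at the tool height I expected for fully down.
- **Template length:** at the fully-down height, its top edge measured 74 mm in the scene view against the real 80 mm. I put that down to reading corners in a blurry picture. It is the only number that disagreed.
- **Rod and caddy:** the rod lies clear of the ring and the caddy is clear of the shelf.
- **Jar and screwdriver:** both show at their original places in the pictures.
- **Forces:** the readings after each move stayed under about 8 N.

One thing went less than cleanly: when I first set the rod down, the wrist reached a joint limit, so the rod dropped about 15 mm. It landed flat.

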